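# Gather the stir bars at the lip of a lidded dish and take off the lid

### The job

Bring the three stir bars together for picking out: move aside the reagent bottle that stands against the long side of the lidded dish, pick up the dish and, keeping its loose lid on, tip it so that the bars all slide into the half with the pouring lip, then stand it level in the middle of the rubber mat with the lid still on. After that lift the lid off and lay it flat in the steel tray, leaving the dish with the gathered bars on the mat. Drop or spill nothing, keep both bottles standing upright on the counter, and leave the other things where they are.

Things in the scene. Friction and masses are not known exactly. Their poses are not given: they have to be found in the camera images.
- dish: Open white plastic dish, 150 x 60 x 35 mm, walls and floor 4 mm, 0.2 kg, under the clear lid. Origin: centre of its underside; x along its length towards the end with the pouring lip (an open spout 16 mm long, 26 mm wide, outside the end wall below the rim), y across, z up. Grip it across its 60 mm width, fingertips low on the sides; the lid is 1.5 mm narrower on each side.
- lid: Loose clear lid on the dish, held by its weight and a 5 mm deep frame inside the walls (1.5 mm play): stays on to about 45 degrees. Plate 147 x 57 mm; grey ridge handle on its middle, 60 mm long (along x), 12 wide, 22 high. Origin: centre of the frame's underside, 30 mm above the dish's underside when seated; plate at z = 5 to 8 mm, handle 8 to 30; x along its length. 0.06 kg.
- bar_1: White stir bar, 38 x 10 x 9 mm, in the dish; y along its length, origin mid-length on its underside. The bars start mostly in the plain half, lie still on the level and slide from 14 to 20 degrees of tilt; 30 to 40 degrees held for a second moves them surely.
- bar_2: Another stir bar, the same.
- bar_3: Another stir bar, the same.
- tall_bottle: Brown reagent bottle: body 52 mm in diameter to z = 84 mm, fixed cap 32 mm in diameter from 84 to 104. Origin: centre of its underside, z up. 0.13 to 0.26 kg. One bottle stands within 15 mm of the dish's +y side, leaving no room for a gripper; the other stands free near the dish's plain end. Which is which varies.
- short_bottle: Smaller brown reagent bottle: 45 mm in diameter to z = 72 mm, cap about 28 mm in diameter up to 90 mm. Origin: centre of its underside, z up. 0.08 to 0.2 kg.
- mat: Flat black rubber mat lying fixed on the counter, 200 x 150 x 3 mm. Origin: centre of its underside; x along its length, z up; top at z = 3 mm.
- tray: Steel instrument tray fixed on the counter, 210 mm long (along its y) and 110 mm wide (along its x), floor 2 mm thick, rim 19 mm high, inside about 196 x 96 mm. Origin: centre of its underside. The lid fits flat inside with its length along the tray's length.
- specimen_cup: Bystander: specimen cup with a screw lid, 58 mm in diameter, 70 mm high. Origin: centre of its underside.
- bench_timer: Bystander: small timer, 62 x 68 x 20 mm. Origin: centre of its underside.
- tape: Bystander: roll of tape lying flat, 98 mm in diameter, 25 mm high. Origin: centre of its underside.
- pen: Bystander: marker pen lying down, 126 mm long (along its y), 13 mm thick. Origin: centre of its underside.
- tally: Bystander: hand tally counter, 51 x 50 x 21 mm. Origin: centre of its underside.
- tweezers: Bystander: forceps lying down, 133 mm long (along its y), 20 mm wide, 9 mm high. Origin: centre of its underside.
Things that resemble listed ones, but are neither listed nor needed, are in the scene too. What is shaped like the tall_bottle but orange or yellow is not meant.

How it is judged:
By the outcome, as a careful person would: the job done as asked, in the order asked, and still so for the second after the job is handed in, with the robot touching nothing.
It also fails if it takes over 72 s, if anything falls off the work surface, if the arm or the gripper's body presses on something with over 40 N, if the wrist force passes 120 N, or if a joint passes its speed limit or range.

### The arm

A 6-joint arm with a two-finger parallel gripper is mounted at the origin on a cart in front of the work surface, level with it; the furniture and walls round the work are solid. World frame = base frame: x ahead of the robot, y to its left, z up, the work surface at z = 0. Lengths are in mm, angles in rad, forces in N, time in s.
With the tool pointing down it reaches from about 275 to 750 mm from the base axis. Payload 10.2 kg.
Tool frame: the origin (TCP) lies at the centre of the arm's flange, where the gripper is bolted on; the fingertips stand ctrl.tip_reach ahead of it and the grasp point (between the pads) lies 155 mm ahead of it (ctrl.tip_reach is the distance from the TCP to the fingertips, in mm); z points along the fingers, y is the direction in which the jaws open and shut (so a half turn about z gives the same grasp; the last joint's range is limited). The gripper opens to 85 mm and grips with 20 to 120 N. Pads are 22 mm wide; open, the fingers measure 114 mm over their backs; the gripper's body (76 mm by 85 mm) begins 54 mm behind the grasp point. The pads swing forward as they close: fully open they stand 13 mm farther back than shut.
Start: joints at [0.982, 0.313, 1.498, -0, 1.331, -0.223], TCP at [187.804, 490.267, 404.694] pointing down, gripper open.
Joint ranges: [-2.94, 2.94], [-0.97, 2.17], [0.19, 2.56], [-1.23, 4.37], [0.02, 3.11], [-2.88, 2.88]. Speed limits (rad/s): [2.39, 2.39, 3.01, 3.14, 3.14, 3.14].

### API

Orientations are given as a unit quaternion [w, x, y, z].
In Python, from rig import ctrl, viewer gives the robot as it stands.
- The arm moves only by the tool drive_tool, never from a script. Its argument "rows" is a list that holds one entry, the list of rows, each a list of 6 numbers: the shift along the world's x, y, z normalised to -1 to 1, where 1 is 0.1 m, then the turn, a rotation vector about the world's x, y, z normalised to -1 to 1, where 1 is 90 degrees. A call has 1 to 10 rows; each row is the pose to reach, as a shift and turn from the pose measured when the call began; what a row does not reach only later rows make up. A row lasts 1/8 s, in which the tool goes at most 62.5 mm and 10.7 degrees, less where a joint would pass 70% of its speed; a pose out of reach is approached as far as the arm can. A call with a number of a shift or a turn outside -1 to 1 is refused whole. A call with a gripper value outside its range is refused whole. "fingers" is the opening, from -1 (shut) to 1 (fully open), set as the call begins (left out, the last holds). The fingers move at their own pace and stop on an object; "force" is the grip in N (left out, the last holds). Time passes only in rows, so rows that repeat a pose let the fingers close. It gives the time, the measured TCP pose, the force and the opening at its end, in the units of the state.
- ctrl.sense(): the state, without advancing time (a new reading comes with each control period).
- viewer.capture(name): name is "scene" or "side" or "wrist"; returns the picture (480x640x3 uint8, red, green, blue); there is no depth.
- viewer.calibration(name): a dict with "mtx" (3x3 intrinsics, pixels), "extrinsics" (4x4, takes a point from camera to world coordinates). Camera axes: x right, y up, looking along -z (the intrinsics and any distortion apply to the point x, -y, -z); pixel columns grow to the right and rows downward; lengths in mm; the calibration is good to about 2 mm. A picture is of the moment at which its call begins: read the wrist's pose just before it. calibration takes no time and is no camera call; for the wrist camera it gives the pose at the moment of the call.
- ctrl.finish_job(): hands the job in, once; it reports no verdict.
The state is a dict: "time_s": time; "joints": joint angles; "dq": joint speeds; "tau": joint torques, N m; "eef_pos": TCP position; "ee_rot": TCP orientation; "force": force on the tool from outside, world axes, zero at the start; "wrist_torque": the same for the moment, N m; "grip_width": opening from 0.0 (shut) to 1.0 (fully open).
Only numpy, scipy, OpenCV 4.12 (cv2) and the standard library are available. Lean on these libraries where they do the work, as an engineer would, in place of code of your own. Each camera call takes 0.05 s, during which the arm holds its last target.

## Working session

There is one attempt and no reset: what is moved stays moved. The work goes in short steps, Python scripts to look and compute and a tool call to move; the robot and the scene stay as the last step left them, time stands still between calls to the robot, and variables do not carry over. Pictures are saved under pics/ and viewed, and the job is handed in when it is done.

Besides the shell and the picture viewer there is one more tool, called after "Emit:" by a JSON object that holds its "method" and its "body", one argument or row to a line. drive_tool: Moves the arm, as the interface text tells. Scaled input: -1 to 1 covers 0.1 m each way for a shift and 90 degrees each way for a turn. Its arguments: {"type":"object","properties":{"rows":{"type":"array","items":{"type":"array","items":{"type":"array","items":{"type":"number"}}}},"fingers":{"type":"number"},"force":{"type":"number"}},"required":["rows"]}

```bash
ls; mkdir -p pics
python3 - <<'E'
from rig import ctrl, viewer
import cv2
print(ctrl.sense(), ctrl.tip_reach)
for n in ["scene","side","wrist"]:
    c=viewer.calibration(n); print(n,c)
    im=viewer.capture(n); cv2.imwrite(f"pics/{n}0.png",im[:,:,::-1])
E
```

```text
pics
{'time_s': 0.0, 'joints': array([ 9.81590604e-01,  3.13403282e-01,  1.49841307e+00,  1.99097380e-05,
        1.33099981e+00, -2.23413523e-01]), 'dq': array([-0.00035188,  0.00021476,  0.00269339,  0.00195597, -0.00180003,
        0.00094824]), 'tau': array([ 1.81076421e-04, -4.12261891e+01, -2.59752649e+01, -6.26517658e-05,
        4.02520862e-03, -1.36655325e-05]), 'eef_pos': array([187.7793977 , 490.22429176, 404.16789145]), 'ee_rot': array([-2.50659586e-04,  1.81880425e-01,  9.83320465e-01, -5.58125947e-04]), 'force': array([-0.45916867,  0.40592851,  0.13457486]), 'wrist_torque': array([ 0.03055132, -0.01260583,  0.00997485]), 'grip_width': 1.00067245411368} 173.4
scene {'mtx': array([[592.49443233,   0.        , 331.85146567],
       [  0.        , 592.49443233, 243.51663614],
       [  0.        ,   0.        ,   1.        ]]), 'extrinsics': array([[-5.47592237e-01,  5.98108415e-01, -5.85157300e-01,
        -3.72219232e+02],
       [-8.36721374e-01, -3.96701015e-01,  3.77525690e-01,
         4.92801638e+02],
       [-6.33120284e-03,  6.96343757e-01,  7.17680491e-01,
      
[... 455 characters left out ...]
2],
       [-1.20099194e-02,  4.73432390e-01,  8.80748281e-01,
         1.13668763e+03],
       [ 0.00000000e+00,  0.00000000e+00,  0.00000000e+00,
         1.00000000e+00]])}
wrist {'mtx': array([[339.61942116,   0.        , 325.06609739],
       [  0.        , 339.61942116, 234.21800798],
       [  0.        ,   0.        ,   1.        ]]), 'extrinsics': array([[ 3.56488538e-01, -8.91600172e-01, -2.79222232e-01,
         1.15306240e+02],
       [ 9.34299113e-01,  3.39862188e-01,  1.07605114e-01,
         5.17455832e+02],
       [-1.04365990e-03, -2.99237074e-01,  9.54178225e-01,
         3.72869765e+02],
       [ 0.00000000e+00,  0.00000000e+00,  0.00000000e+00,
         1.00000000e+00]])}
```

View pics/scene0.png

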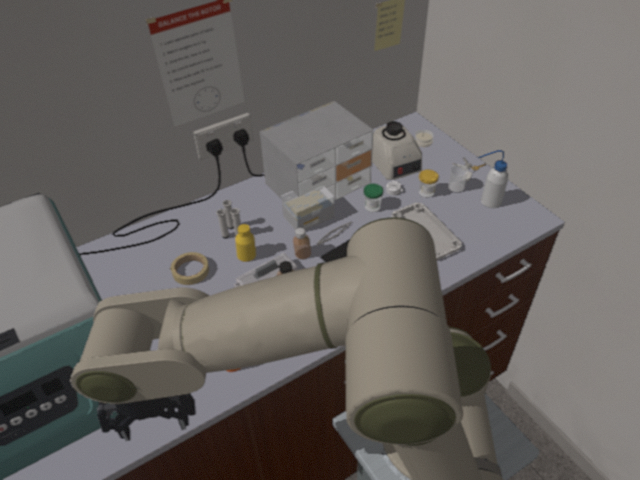

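View pics/side0.png

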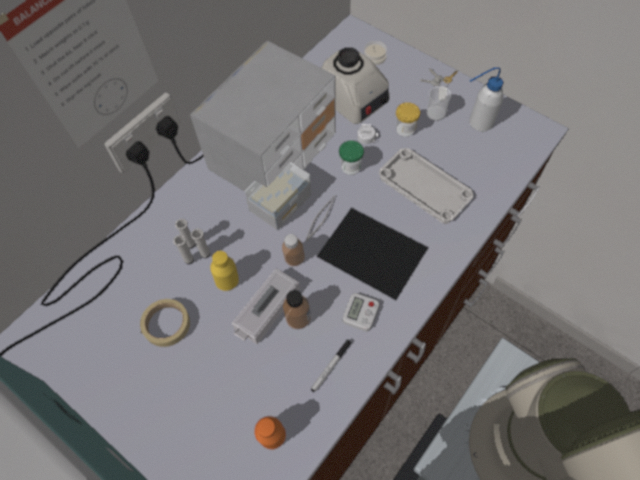

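View pics/wrist0.png

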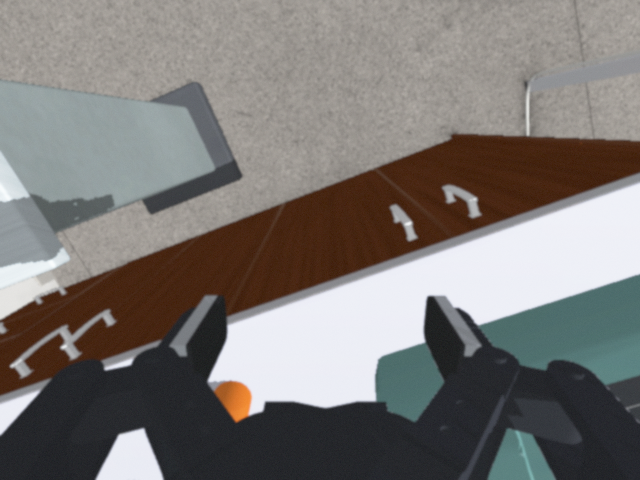

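```bash
cat > h.py <<'E'
import numpy as np, cv2
from rig import ctrl, viewer
def p2w(c,u,v,z):
    K=c["mtx"];E=c["extrinsics"]
    d=np.array([(u-K[0,2])/K[0,0],-(v-K[1,2])/K[1,1],-1.0])
    d=E[:3,:3]@d;o=E[:3,3]
    return o+d*(z-o[2])/d[2]
def w2p(c,P):
    K=c["mtx"];E=c["extrinsics"]
    P=np.atleast_2d(P);q=(P-E[:3,3])@E[:3,:3]
    return np.c_[K[0,0]*q[:,0]/-q[:,2]+K[0,2],K[1,1]*-q[:,1]/-q[:,2]+K[1,2]]
def crop(im,x0,y0,x1,y1,s,name):
    o=cv2.resize(im[y0:y1,x0:x1,::-1],None,fx=s,fy=s,interpolation=cv2.INTER_CUBIC);cv2.imwrite("pics/"+name,o)
def overlay(im,c,polys,x0,y0,x1,y1,s,name):
    o=cv2.resize(im[y0:y1,x0:x1,::-1],None,fx=s,fy=s,interpolation=cv2.INTER_CUBIC)
    for P,col,cl in polys:
        q=((w2p(c,P)-[x0,y0]+.5)*s).round().astype(int)
        cv2.polylines(o,[q.reshape(-1,1,2)],cl,col,1)
    cv2.imwrite("pics/"+name,o)
def rect(x,y,th,l,w,z):
    c,s=np.cos(th),np.sin(th)
    return np.array([[x+c*a-s*b,y+s*a+c*b,z] for a,b in [(l/2,w/2),(-l/2,w/2),(-l/2,-w/2),(l/2,-w/2)]])
def circ(x,y,r,z):
    t=np.linspace(0,2*np.pi,40);return np.c_[x+r*np.cos(t),y+r*np.sin(t),0*t+z]
E
python3 - <<'E'
from h import *
im=cv2.imread("pics/side0.png")[:,:,::-1]
crop(im,200,220,350,360,5,"s0a.png")
crop(im,310,140,480,310,3.5,"s0b.png")
c=viewer.calibration("side")
for n,u,v,z in [("mat",370,252,3),("tray",426,185,10),("dish",265,305,35),("tallcap",294,298,104),("shortcap",290,240,90),("timer",362,311,20)]:
    print(n,p2w(c,u,v,z).round(0))
E
```

```text
mat [ 476. -149.    3.]
tray [ 475. -368.   10.]
dish [565.  95.  35.]
tallcap [506.  67. 104.]
shortcap [599. -32.  90.]
timer [404. -21.  20.]
```

View pics/s0a.png

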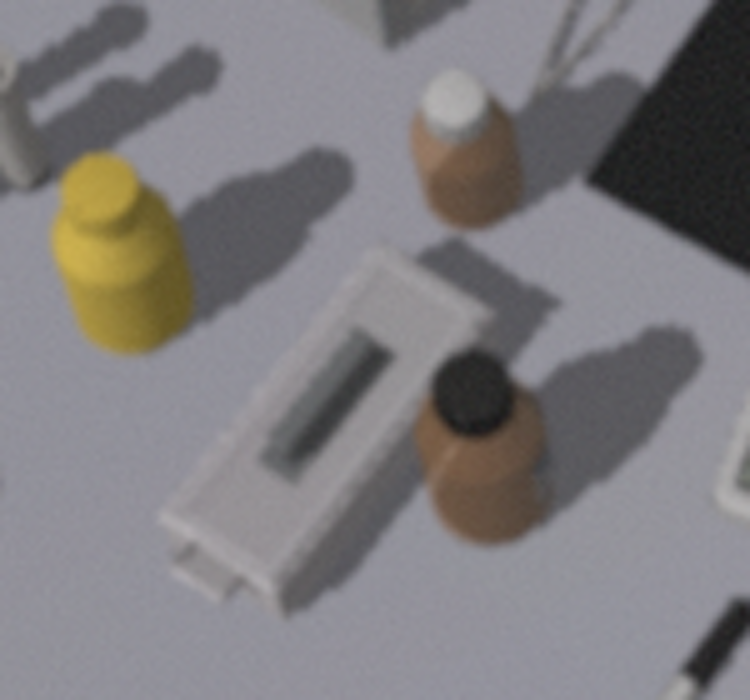

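View pics/s0b.png

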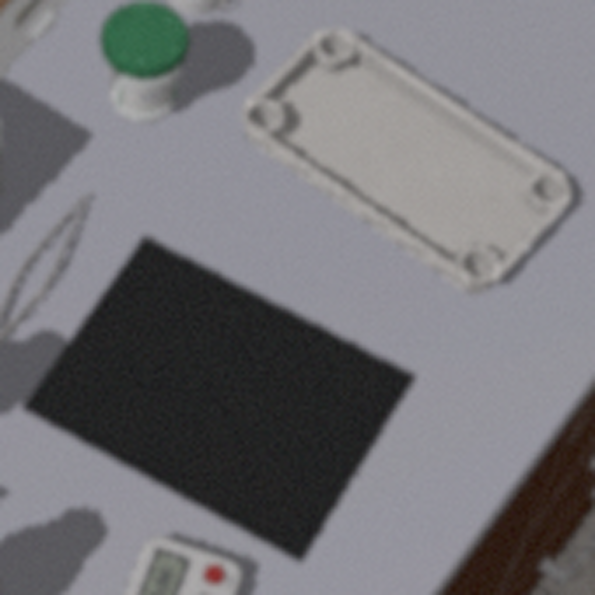

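Run:
```python
from h import *
from scipy.optimize import least_squares
im=cv2.imread("pics/side0.png")[:,:,::-1]
c=viewer.calibration("side")
f=lambda L,x0,y0,s:[(x0+a/s-.5,y0+b/s-.5) for a,b in L]
def fitrect(px,z,l,w,name):
    W=np.array([p2w(c,u,v,z)[:2] for u,v in px]); print(name,W.round(0).tolist())
    m=W.mean(0); d=W-m
    e=(W[0]-W[1])+(W[3]-W[2]); th=np.arctan2(e[1],e[0])
    r=least_squares(lambda p:(rect(*p,l,w,z)[:,:2]-W).ravel(),[*m,th]);print(name,r.x.round(3),"res",r.fun.round(1));return r.x
# order: (+l,+w),(-l,+w),(-l,-w),(+l,-w)
# dish +x lower-left, +y lower-right
d=fitrect(f([(282,594),(492,318),(380,245),(160,518)],200,220,5),35,150,60,"dish")
m=fitrect(f([(413,377),(148,237),(25,405),(302,558)],310,140,3.5),3,200,150,"mat")
t=fitrect(f([(586,188),(325,18),(240,118),(485,300)],310,140,3.5),19,210,110,"tray")
B=[]
for n,(a,b),z in [("tall",(472,388),104),("short",(455,98),90),("yellow",(97,185),104)]:
    u,v=f([(a,b)],200,220,5)[0];p=p2w(c,u,v,z);print(n,p.round(1));B.append(p)
G=(0,255,0);R=(0,0,255)
polys=[(rect(*d,150,60,35),G,True),(rect(*d,150,60,0),R,True),(rect(*d,60,12,60),G,True)]
for p,(r0,z0,r1,z1) in zip(B,[(26,84,16,104),(22.5,72,14,90),(26,84,16,104)]):
    polys+=[(circ(p[0],p[1],r0,0),R,True),(circ(p[0],p[1],r0,z0-8),G,True),(circ(p[0],p[1],r1,z1),G,True)]
overlay(im,c,polys,200,220,350,360,5,"s0a_o.png")
overlay(im,c,[(rect(*m,200,150,3),G,True),(rect(*t,210,110,19),G,True),(rect(*t,196,96,2),R,True)],310,140,480,310,3.5,"s0b_o.png")
```

```text
dish [[533.0, 160.0], [543.0, 16.0], [602.0, 19.0], [593.0, 166.0]]
dish [567.547  90.069   1.64 ] res [-0.1  3.1 -0.3 -2.7  0.7 -1.4 -0.3  1.1]
mat [[383.0, -236.0], [578.0, -217.0], [564.0, -71.0], [367.0, -92.0]]
mat [ 472.931 -154.302   -3.041] res [-1.8 -2.7  2.4 -1.4  0.8  1.7 -1.4  2.5]
tray [[368.0, -414.0], [582.0, -425.0], [579.0, -321.0], [374.0, -302.0]]
tray [ 475.949 -365.43     3.081] res [-0.1 -0.2 -4.7 -2.   4.7  4.4  0.1 -2.2]
tall [507.   65.3 104. ]
short [599.7 -34.1  90. ]
yellow [682.1  89.4 104. ]
```

View pics/s0a_o.png

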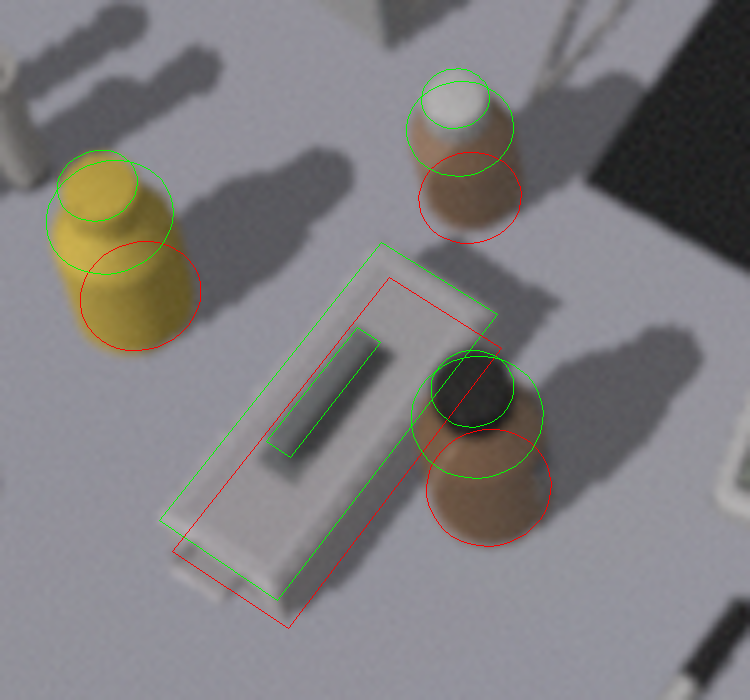

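View pics/s0b_o.png

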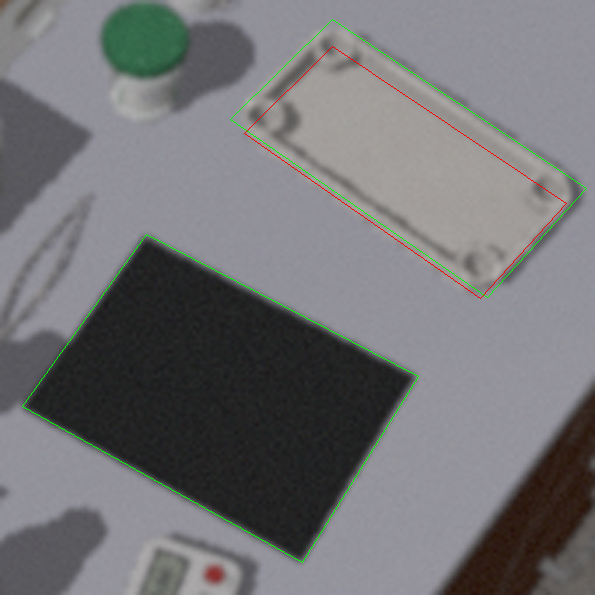

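Run:
```python
from h import *
im=cv2.imread("pics/side0.png")[:,:,::-1]
c=viewer.calibration("side")
for u,v in [(312,388),(348,342),(270,435),(165,322),(375,297),(345,325)]: print(u,v,p2w(c,u,v,10).round(0))
G=(0,255,0)
overlay(im,c,[(circ(x,y,30,0),G,True) for x,y in [(480,240),(440,200),(540,250),(500,280)]],100,200,420,460,2.4,"ov1.png")
```

```text
312 388 [387. 164.  10.]
348 342 [388.  47.  10.]
270 435 [394. 281.  10.]
165 322 [713. 244.  10.]
375 297 [403. -66.  10.]
345 325 [415.  22.  10.]
```

View pics/ov1.png

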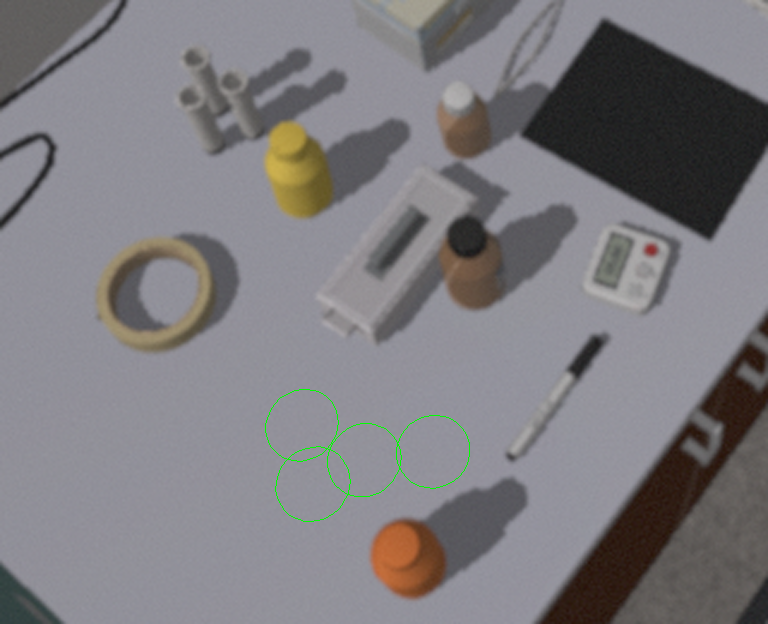

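Emit:
{"method": "drive_tool", "body": {
  "rows": [
    [[0.4, -0.5, 0, 0, 0, 0.1], [0.75, -1, -0.1, 0, 0, 0.2], [0.75, -1, -0.1, 0, 0, 0.28]]
  ],
  "fingers": 1
}}

```text
time_s: 0.52
eef_pos: [264.3, 388.1, 393.7]
ee_rot: [-0.0, -0.037, 0.999, -0.001]
force: [0.3, 0.8, 1.2]
grip_width: 1.001
```

Emit:
{"method": "drive_tool", "body": {
  "rows": [
    [[0.4, -0.5, -0.1, 0, 0, 0], [0.75, -1, -0.2, 0, 0, 0], [0.75, -1, -0.2, 0, 0, 0]]
  ]
}}

```text
time_s: 0.9
eef_pos: [340.9, 285.7, 373.0]
ee_rot: [-0.001, -0.035, 0.999, -0.002]
force: [-0.6, 1.1, 0.4]
grip_width: 1.002
```

Emit:
{"method": "drive_tool", "body": {
  "rows": [
    [[0.4, -0.5, -0.1, 0, 0, 0], [0.75, -1, -0.2, 0, 0, 0], [0.75, -1, -0.2, 0, 0, 0]]
  ]
}}

```text
time_s: 1.27
eef_pos: [417.3, 183.8, 352.4]
ee_rot: [-0.002, -0.033, 0.999, -0.002]
force: [1.0, -0.5, 0.0]
grip_width: 0.998
```

Run:
```python
from h import *
s=ctrl.sense();print(s["eef_pos"],s["joints"],s["time_s"])
c=viewer.calibration("wrist");im=viewer.capture("wrist")
np.save("w1.npy",im);cv2.imwrite("pics/w1.png",im[:,:,::-1]);import pickle;pickle.dump(c,open("w1.pkl","wb"))
```

```text
[417.25263966 183.80803294 352.41390005] [ 0.15756421  0.21385496  1.77174407 -0.00321411  1.15958959 -1.4776299 ] 1.275
```

View pics/w1.png

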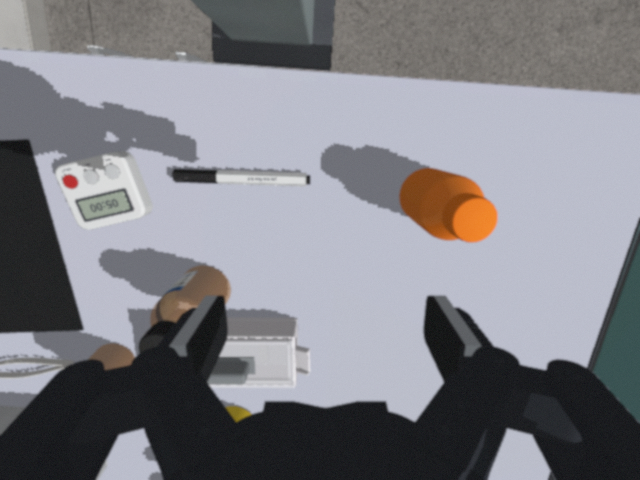

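Run:
```python
from h import *
import pickle
c=pickle.load(open("w1.pkl","rb"));im=np.load("w1.npy")
G=(0,255,0);R=(0,0,255);d=(567.5,90.1,1.64)
P=[(circ(507,65,26,0),R,True),(circ(507,65,26,76),G,True),(circ(507,65,16,104),G,True),(rect(*d,150,60,35),G,True),(rect(*d,150,60,0),R,True),(rect(472.9,-154.3,-3.041,200,150,3),G,True)]
overlay(im,c,P,0,120,320,420,2.4,"w1o.png")
```

```text
(no output)
```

View pics/w1o.png

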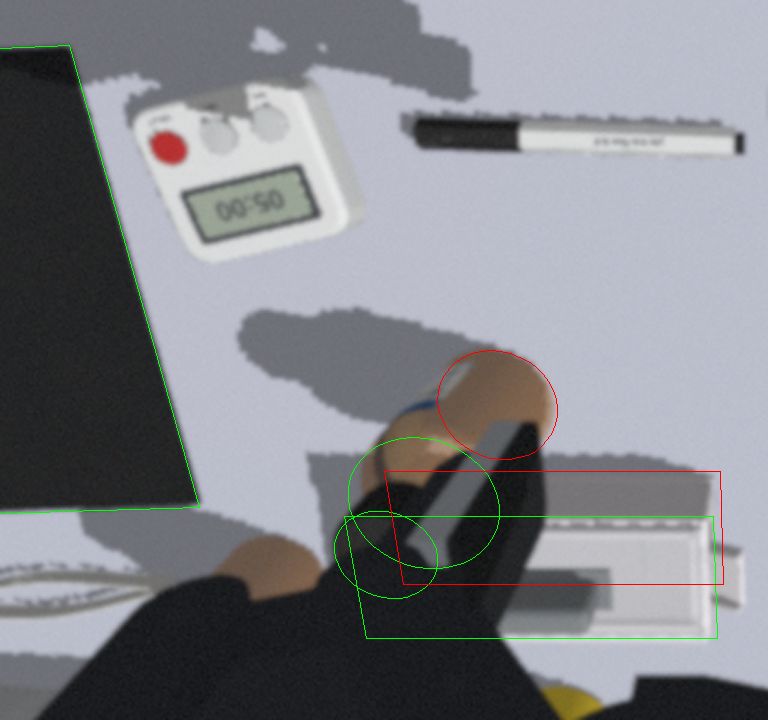

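Emit:
{"method": "drive_tool", "body": {
  "rows": [
    [[0.45, -0.5, 0, 0, 0, 0], [0.9, -1, -0.2, 0, 0, 0], [0.9, -1, -0.2, 0, 0, 0]]
  ]
}}

```text
time_s: 1.7
eef_pos: [507.6, 84.4, 331.8]
ee_rot: [-0.002, -0.033, 0.999, -0.001]
force: [-0.9, 0.2, 0.1]
grip_width: 0.996
```

Emit:
{"method": "drive_tool", "body": {
  "rows": [
    [[0, -0.19, 0, 0, 0, 0], [0, -0.19, -0.45, 0, 0, 0], [0, -0.19, -0.8, 0, 0, 0], [0, -0.19, -1, 0, 0, 0], [0, -0.19, -1, 0, 0, 0]]
  ]
}}

```text
time_s: 2.33
eef_pos: [506.9, 67.1, 231.2]
ee_rot: [-0.003, -0.034, 0.999, -0.001]
force: [0.2, 0.2, 0.4]
grip_width: 0.999
```

Emit:
{"method": "drive_tool", "body": {
  "rows": [
    [[0, -0.02, -0.07, 0, 0, 0], [0, -0.02, -0.15, 0, 0, 0], [0, -0.02, -0.15, 0, 0, 0]]
  ]
}}

```text
time_s: 2.7
eef_pos: [506.7, 65.2, 216.0]
ee_rot: [-0.004, -0.034, 0.999, -0.001]
force: [-0.2, -0.0, 0.4]
grip_width: 0.999
```

Run:
```python
from h import *
im=viewer.capture("side");crop(im,200,150,420,340,3.5,"s1.png")
im=viewer.capture("wrist");crop(im,0,0,640,480,1.2,"w2.png")
```

```text
(no output)
```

View pics/s1.png

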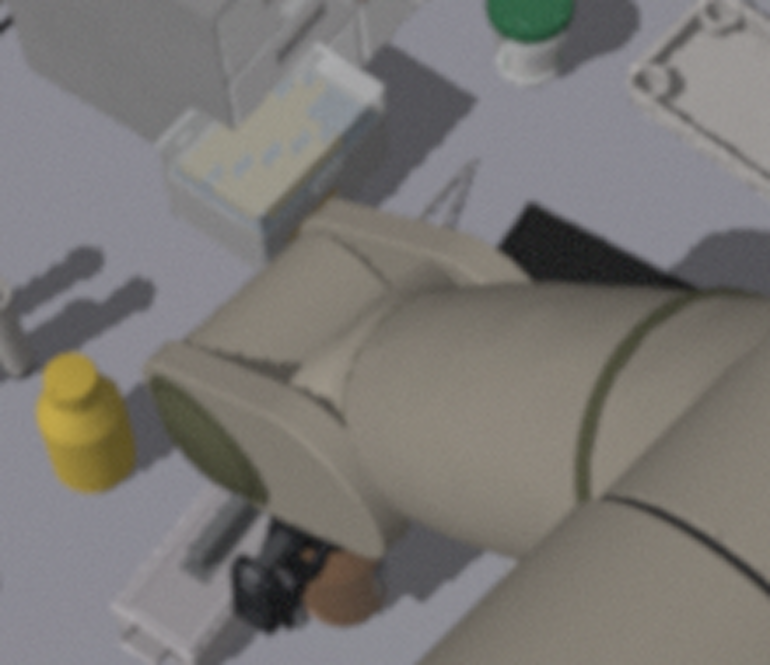

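View pics/w2.png

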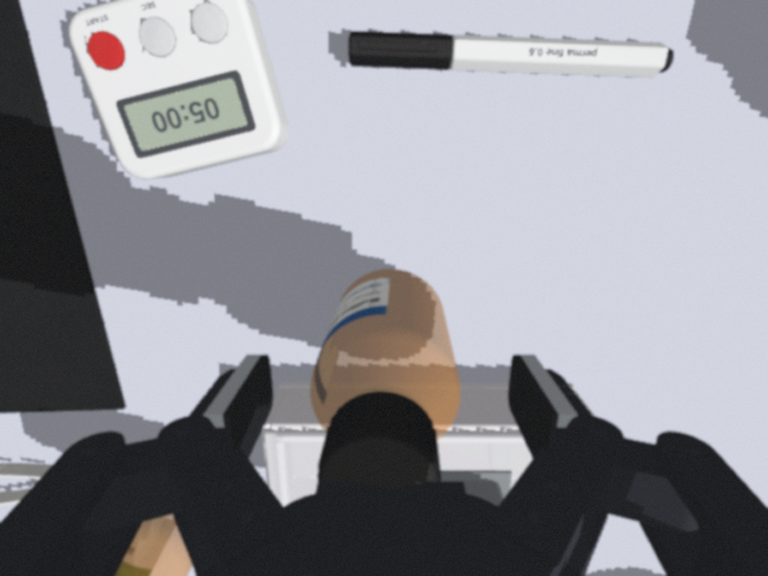

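Emit:
{"method": "drive_tool", "body": {
  "rows": [
    [[0, 0, 0, 0, 0, 0], [0, 0, 0, 0, 0, 0], [0, 0, 0, 0, 0, 0], [0, 0, 0, 0, 0, 0], [0, 0, 0, 0, 0, 0], [0, 0, 0, 0, 0, 0]]
  ],
  "fingers": -1,
  "force": 40
}}

```text
time_s: 3.55
eef_pos: [507.2, 65.1, 216.9]
ee_rot: [-0.003, -0.034, 0.999, -0.001]
force: [-0.7, 0.5, 4.9]
grip_width: 0.583
```

Emit:
{"method": "drive_tool", "body": {
  "rows": [
    [[0, 0, 0.1, 0, 0, 0], [0, 0, 0.3, 0, 0, 0], [0, 0, 0.5, 0, 0, 0], [0, 0, 0.5, 0, 0, 0]]
  ]
}}

```text
time_s: 4.05
eef_pos: [507.3, 65.1, 268.0]
ee_rot: [-0.001, -0.034, 0.999, -0.001]
force: [0.4, -0.7, -0.7]
grip_width: 0.583
```

Run:
```python
from h import *
im=viewer.capture("wrist");crop(im,0,0,640,480,1.2,"w3.png")
```

```text
(no output)
```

View pics/w3.png

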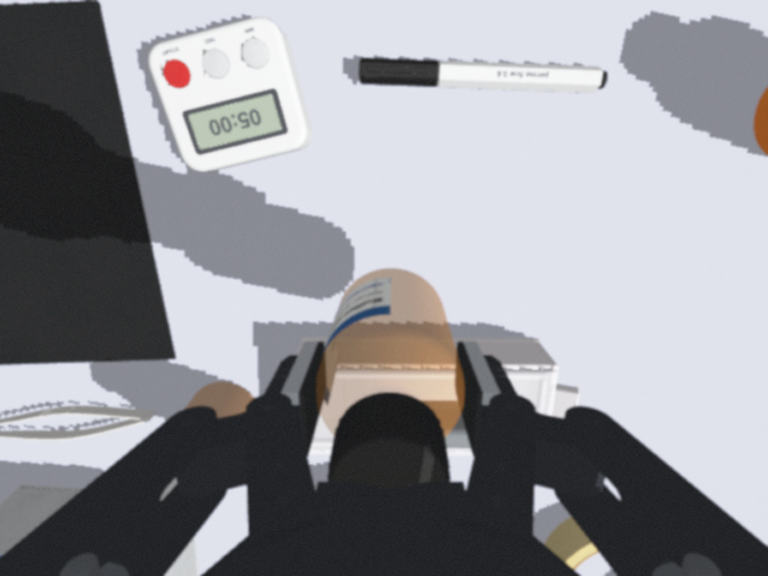

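Emit:
{"method": "drive_tool", "body": {
  "rows": [
    [[-0.1, 0.3, 0, 0, 0, 0], [-0.1, 0.7, 0, 0, 0, 0], [-0.1, 1, 0, 0, 0, 0], [-0.1, 1, 0, 0, 0, 0]]
  ]
}}

```text
time_s: 4.6
eef_pos: [496.5, 166.5, 265.8]
ee_rot: [-0.003, -0.035, 0.999, -0.001]
force: [-0.1, -0.0, -1.0]
grip_width: 0.584
```

Emit:
{"method": "drive_tool", "body": {
  "rows": [
    [[0, 0.3, 0, 0, 0, 0], [0, 0.7, 0, 0, 0, 0], [0, 0.85, -0.2, 0, 0, 0], [0, 0.85, -0.4, 0, 0, 0], [0, 0.85, -0.4, 0, 0, 0]]
  ]
}}

```text
time_s: 5.22
eef_pos: [496.2, 250.8, 224.0]
ee_rot: [-0.005, -0.035, 0.999, -0.002]
force: [0.3, 0.3, -1.9]
grip_width: 0.581
```

Emit:
{"method": "drive_tool", "body": {
  "rows": [
    [[0, 0, -0.04, 0, 0, 0], [0, 0, -0.07, 0, 0, 0], [0, 0, -0.075, 0, 0, 0], [0, 0, -0.075, 0, 0, 0]]
  ]
}}

```text
time_s: 5.72
eef_pos: [496.3, 250.7, 217.0]
ee_rot: [-0.005, -0.035, 0.999, -0.002]
force: [0.1, -2.7, 0.3]
grip_width: 0.584
```

Emit:
{"method": "drive_tool", "body": {
  "rows": [
    [[0, 0, 0, 0, 0, 0], [0, 0, 0, 0, 0, 0], [0, 0, 0, 0, 0, 0], [0, 0, 0, 0, 0, 0], [0, 0, 0.3, 0, 0, 0], [0, 0, 0.7, 0, 0, 0], [0, 0, 1, 0, 0, 0], [0, 0, 1, 0, 0, 0]]
  ],
  "fingers": 1
}}

```text
time_s: 6.72
eef_pos: [496.6, 250.8, 319.1]
ee_rot: [-0.003, -0.035, 0.999, -0.001]
force: [0.4, -0.4, 0.3]
grip_width: 1.0
```

Run:
```python
from h import *
c=viewer.calibration("wrist")
im=viewer.capture("wrist");crop(im,0,0,640,480,1.2,"w4.png");np.save("w4.npy",im);import pickle;pickle.dump(c,open("w4.pkl","wb"))
im=viewer.capture("side");crop(im,0,0,640,480,1.2,"s4.png")
```

```text
(no output)
```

View pics/w4.png

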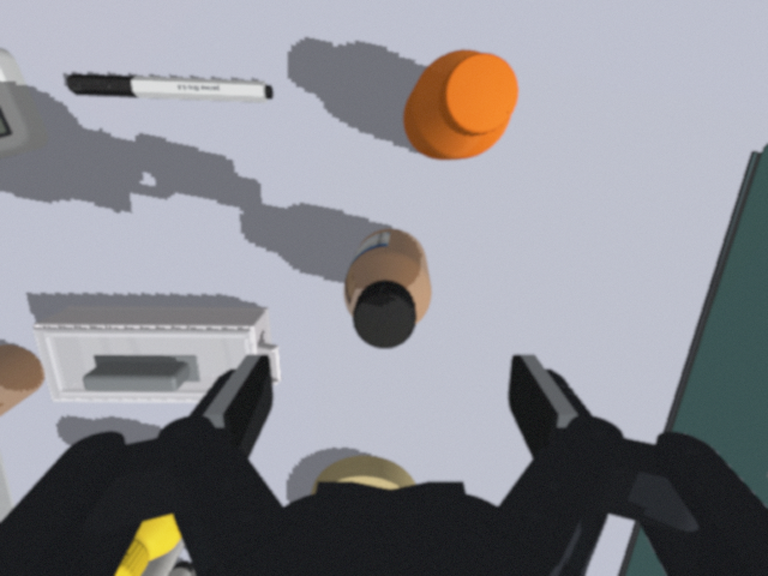

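View pics/s4.png

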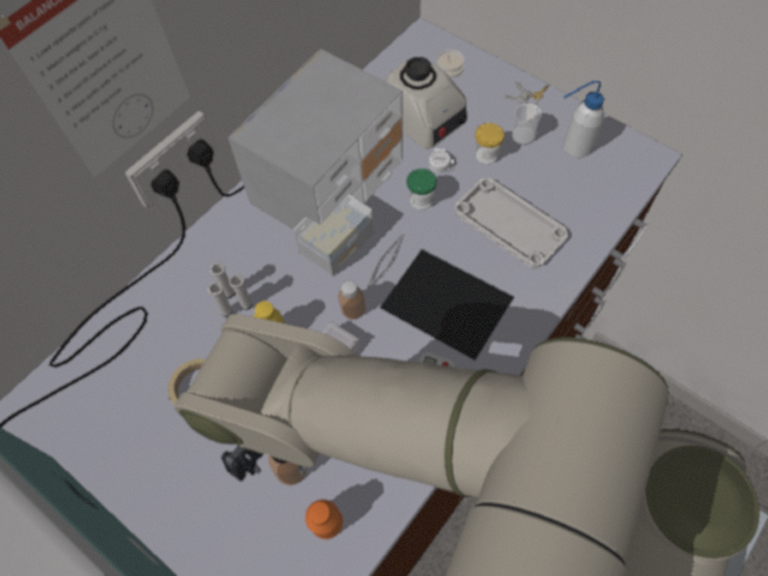

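Run:
```python
from h import *
import pickle
from scipy.optimize import least_squares
c=pickle.load(open("w4.pkl","rb"));im=np.load("w4.npy")
px=np.array([(250,329),(35,327),(54,402)])/1.2-.5
# model corners +y/+x, +y/-x, -y/-x 
f=lambda p:(w2p(c,rect(*p,150,60,35)[:3])-px).ravel()
r=least_squares(f,[567,90,1.64]);print(r.x,r.fun)
d=r.x;G=(0,255,0);R=(0,0,255);B=(255,0,0)
d0=(567.5,90.1,1.64)
overlay(im,c,[(rect(*d,150,60,35),G,True),(rect(*d,150,60,0),G,True),(rect(*d0,150,60,35),R,True),(rect(*d0,150,60,0),R,True),(circ(497,250,16,104),B,True),(circ(497,250,26,0),B,True)],0,180,380,400,2.1,"w4o.png")
```

```text
[571.06688679  87.89858879   1.63689339] [ 3.46621015 -0.69357255 -2.6678091  -0.16871909 -0.85650758  1.64495094]
```

View pics/w4o.png

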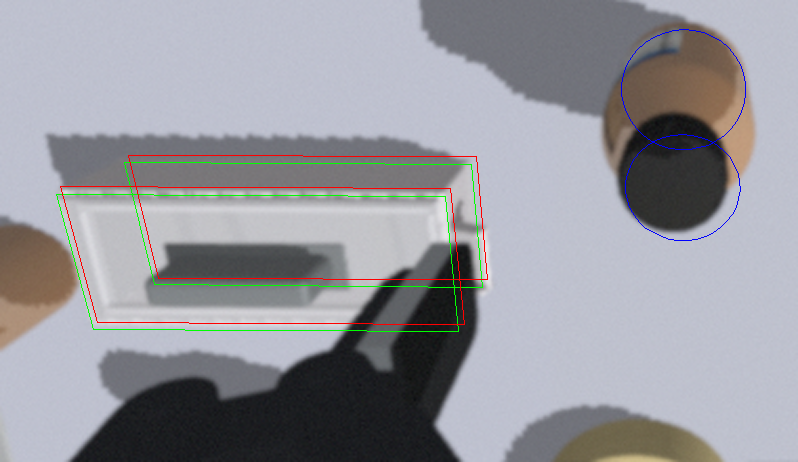

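Emit:
{"method": "drive_tool", "body": {
  "rows": [
    [[0.1, -0.15, 0, 0, 0, -0.11], [0.2, -0.3, 0, 0, 0, -0.22], [0.3, -0.5, 0, 0, 0, -0.33], [0.4, -0.7, 0, 0, 0, -0.44], [0.6, -0.9, 0, 0, 0, -0.55], [0.74, -1, 0, 0, 0, -0.67], [0.74, -1, 0, 0, 0, -0.78], [0.74, -1, 0, 0, 0, -0.89], [0.74, -1, 0, 0, 0, -1], [0.74, -1, 0, 0, 0, -1]]
  ]
}}

```text
time_s: 8.07
eef_pos: [570.1, 150.6, 315.1]
ee_rot: [-0.006, 0.681, 0.732, 0.002]
force: [0.5, -0.2, -0.5]
grip_width: 1.0
```

Emit:
{"method": "drive_tool", "body": {
  "rows": [
    [[0, -0.4, 0, 0, 0, 0], [0, -0.62, -0.2, 0, 0, 0], [0, -0.62, -0.2, 0, 0, 0]]
  ]
}}

```text
time_s: 8.45
eef_pos: [569.8, 87.6, 293.4]
ee_rot: [-0.007, 0.681, 0.732, 0.0]
force: [-0.6, 0.4, -0.2]
grip_width: 0.999
```

Run:
```python
from h import *
s=ctrl.sense();print(s["eef_pos"],s["ee_rot"],s["joints"])
c=viewer.calibration("wrist")
im=viewer.capture("wrist");crop(im,0,0,640,480,1.2,"w5.png");np.save("w5.npy",im);import pickle;pickle.dump(c,open("w5.pkl","wb"))
d=(570.5,89,1.638);G=(0,255,0);R=(0,0,255)
overlay(im,c,[(rect(*d,150,60,35),G,True),(rect(*d,150,60,0),R,True),(rect(*d,60,12,60),G,True)],0,0,640,480,1.2,"w5.png")
```

```text
[569.82174843  87.57936045 293.35264371] [-7.32897269e-03  6.80761092e-01  7.32468749e-01  3.90515878e-04] [-0.05207275  0.53107995  1.47944269  0.01100222  1.14183376 -0.1298467 ]
```

View pics/w5.png

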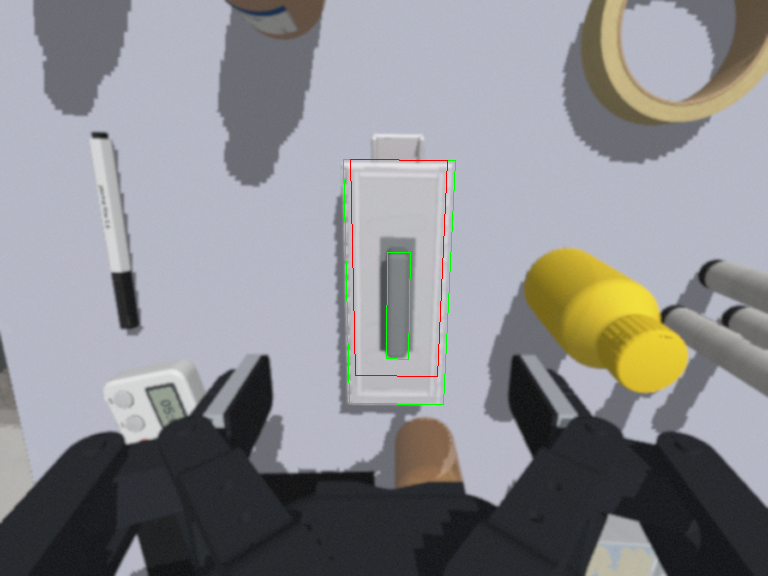

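Emit:
{"method": "drive_tool", "body": {
  "rows": [
    [[0, 0.01, -0.3, 0, 0, 0], [0, 0.01, -0.7, 0, 0, 0], [0, 0.01, -1, 0, 0, 0], [0, 0.01, -1, 0, 0, 0]]
  ]
}}

```text
time_s: 9.0
eef_pos: [569.7, 90.4, 193.2]
ee_rot: [-0.008, 0.68, 0.733, 0.0]
force: [0.1, -0.2, 0.2]
grip_width: 1.002
```

Emit:
{"method": "drive_tool", "body": {
  "rows": [
    [[0.01, 0, -0.08, 0, 0, 0], [0.01, 0, -0.15, 0, 0, 0], [0.01, 0, -0.15, 0, 0, 0]]
  ]
}}

```text
time_s: 9.38
eef_pos: [570.6, 90.4, 178.2]
ee_rot: [-0.008, 0.68, 0.733, 0.0]
force: [0.0, -0.1, -0.4]
grip_width: 1.003
```

Run:
```python
from h import *
im=viewer.capture("wrist");crop(im,0,0,640,480,1.2,"w6.png")
```

```text
(no output)
```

View pics/w6.png

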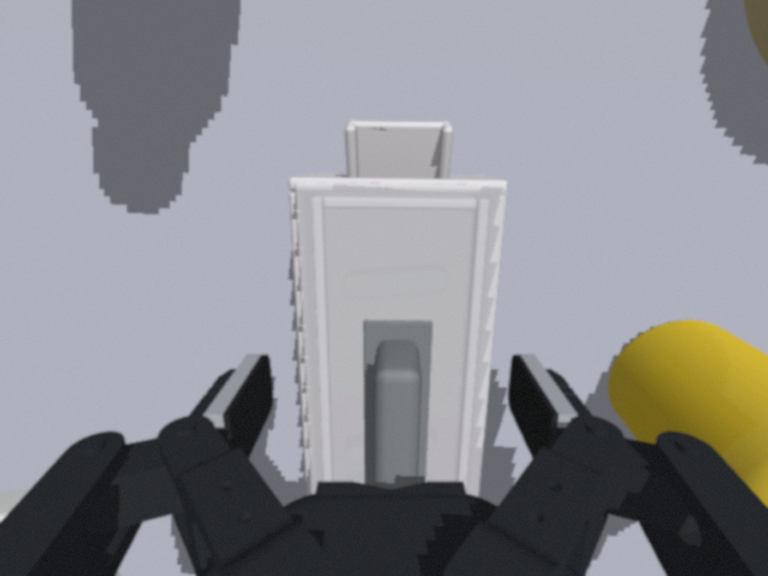

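Emit:
{"method": "drive_tool", "body": {
  "rows": [
    [[0, 0, 0, 0, 0, 0], [0, 0, 0, 0, 0, 0], [0, 0, 0, 0, 0, 0], [0, 0, 0, 0, 0, 0], [0, 0, 0, 0, 0, 0]]
  ],
  "fingers": -1,
  "force": 60
}}

```text
time_s: 10.05
eef_pos: [571.0, 90.4, 179.3]
ee_rot: [-0.007, 0.68, 0.733, 0.001]
force: [-0.4, 0.4, 5.0]
grip_width: 0.693
```

Run:
```python
from h import *
im=viewer.capture("wrist");crop(im,0,0,640,480,1.2,"w7.png")
```

```text
(no output)
```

View pics/w7.png

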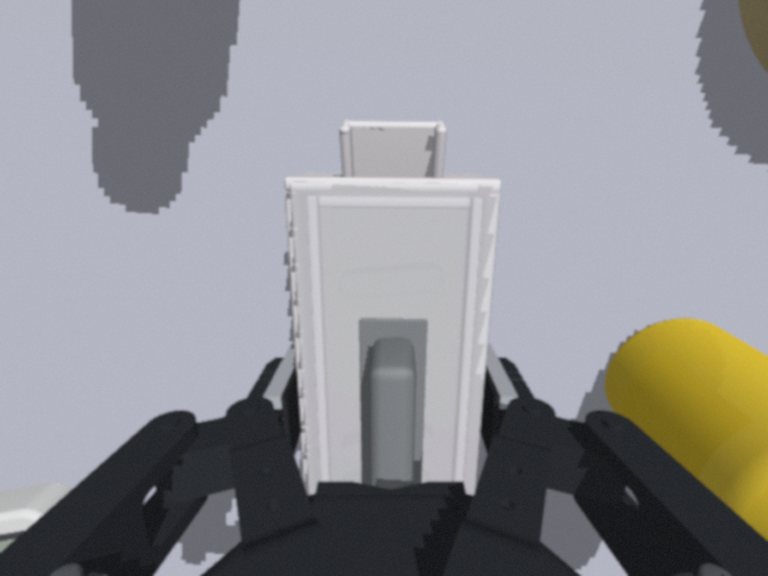

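Emit:
{"method": "drive_tool", "body": {
  "rows": [
    [[0, 0, 0.1, 0, 0, 0], [0, 0, 0.3, 0, 0, 0], [0, 0, 0.6, 0, 0, 0], [0, 0, 0.9, 0, 0, 0], [0, 0, 1, 0, 0, 0], [0, 0, 1, 0, 0, 0]]
  ]
}}

```text
time_s: 10.85
eef_pos: [570.8, 90.4, 279.1]
ee_rot: [-0.007, 0.68, 0.733, 0.001]
force: [-0.8, 0.2, -4.8]
grip_width: 0.691
```

Run:
```python
from h import *
im=viewer.capture("wrist");crop(im,0,0,640,480,1.2,"w8.png")
```

```text
(no output)
```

View pics/w8.png

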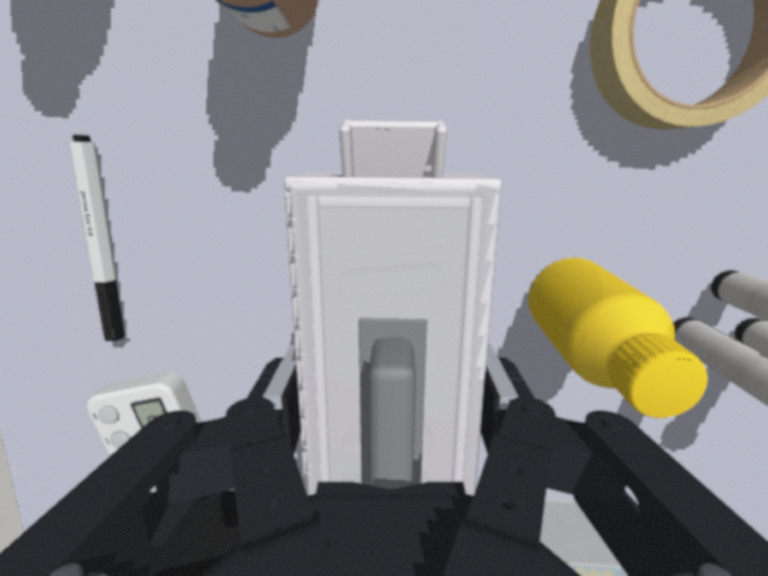

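Emit:
{"method": "drive_tool", "body": {
  "rows": [
    [[0, 0.05, 0.2, -0.03, -0.002, 0], [0, 0.12, 0.35, -0.09, -0.006, 0], [0, 0.2, 0.45, -0.15, -0.01, 0], [0, 0.3, 0.45, -0.21, -0.014, 0], [0, 0.4, 0.45, -0.27, -0.018, 0], [0, 0.5, 0.45, -0.32, -0.021, 0], [0, 0.5, 0.45, -0.36, -0.024, 0], [0, 0.5, 0.45, -0.38, -0.025, 0], [0, 0.5, 0.45, -0.38, -0.025, 0], [0, 0.5, 0.45, -0.38, -0.025, 0]]
  ]
}}

```text
time_s: 12.15
eef_pos: [570.7, 140.2, 323.1]
ee_rot: [0.206, 0.652, 0.701, -0.202]
force: [0.3, -0.7, -4.0]
grip_width: 0.69
```

Run:
```python
from h import *
im=viewer.capture("wrist");crop(im,0,0,640,480,1.2,"w9.png")
im=viewer.capture("side");crop(im,100,100,420,340,2.4,"s9.png")
```

```text
(no output)
```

View pics/w9.png

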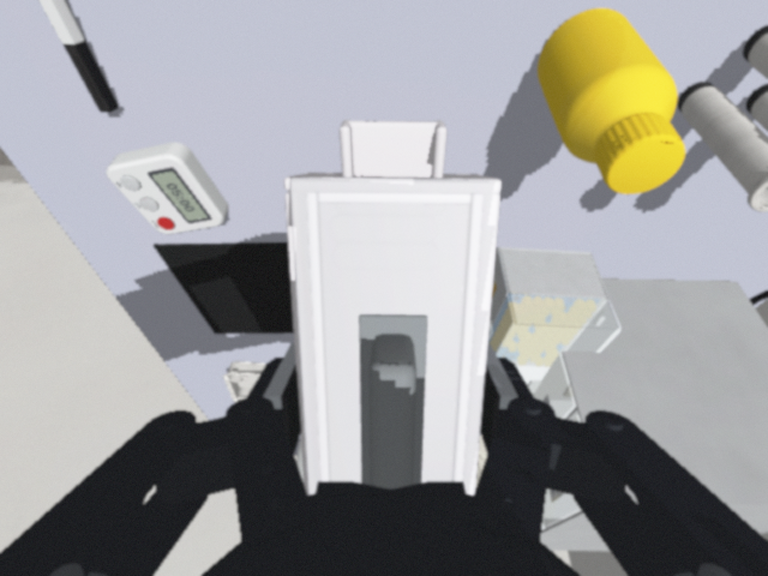

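View pics/s9.png

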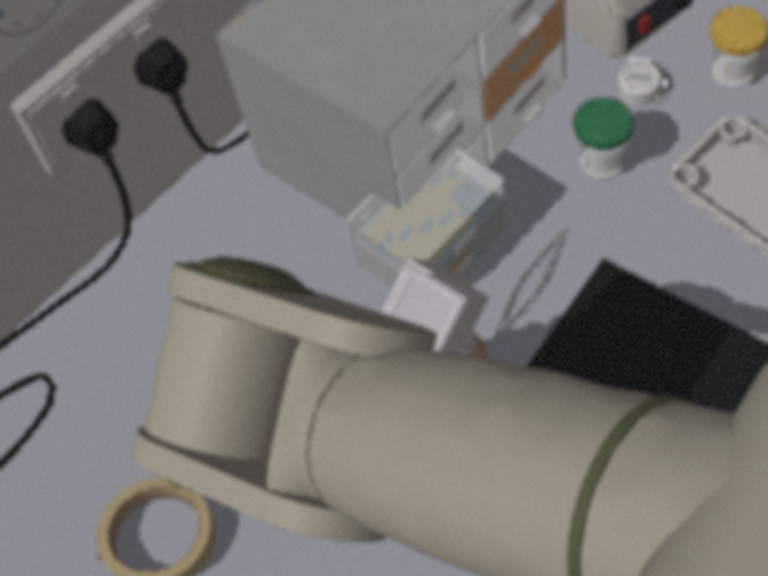

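Emit:
{"method": "drive_tool", "body": {
  "rows": [
    [[0, 0, 0, -0.03, -0.002, 0], [0, 0, 0, -0.045, -0.003, 0], [0, 0, 0, -0.045, -0.003, 0], [0, 0, 0, -0.045, -0.003, 0], [0, 0, 0, -0.045, -0.003, 0], [0, 0, 0, -0.045, -0.003, 0], [0, 0, 0, -0.045, -0.003, 0], [0, 0, 0, -0.045, -0.003, 0], [0, 0, 0, -0.045, -0.003, 0], [0, 0, 0, -0.045, -0.003, 0]]
  ]
}}

```text
time_s: 13.5
eef_pos: [570.7, 140.2, 323.3]
ee_rot: [0.231, 0.645, 0.693, -0.225]
force: [-0.1, 0.6, -3.8]
grip_width: 0.693
```

Run:
```python
from h import *
im=viewer.capture("wrist")
g=im[130:420,220:430].astype(float);g=np.clip((g-150)*255/105,0,255).astype(np.uint8)
g=cv2.createCLAHE(4,(4,4)).apply(cv2.cvtColor(g,cv2.COLOR_RGB2GRAY))
a=cv2.resize(im[130:420,220:430,::-1],None,fx=1.9,fy=1.9);b=cv2.resize(g,None,fx=1.9,fy=1.9)
cv2.imwrite("pics/w10.png",np.hstack([a,cv2.cvtColor(b,cv2.COLOR_GRAY2BGR)]))
```

```text
(no output)
```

View pics/w10.png

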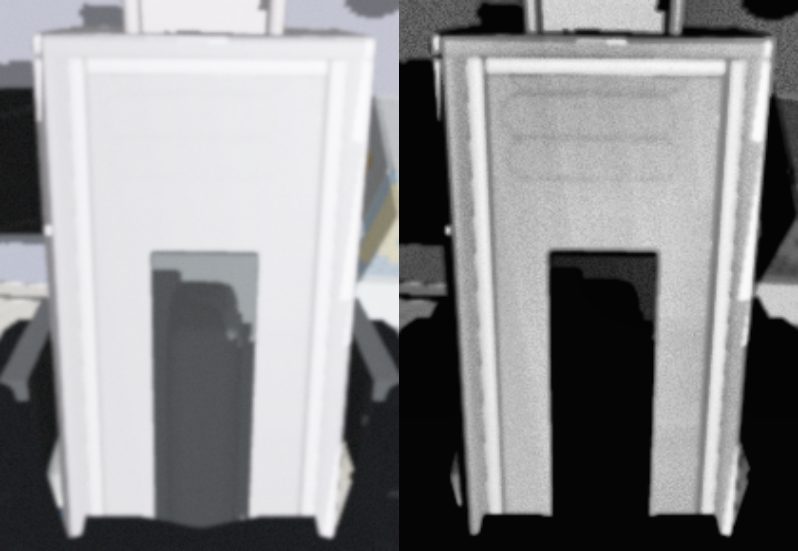

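```bash
cat >> h.py <<'E'
from scipy.spatial.transform import Rotation as Rn
def T(pos,q):
    M=np.eye(4);M[:3,:3]=Rn.from_quat([q[1],q[2],q[3],q[0]]).as_matrix();M[:3,3]=pos;return M
Tg=T([571,90.4,179.3],[-0.007,.68,.733,.001])
Td=np.eye(4);Td[:3,:3]=Rn.from_rotvec([0,0,1.638]).as_matrix();Td[:3,3]=[571,89,1]
def dishnow(s): return T(s["eef_pos"],s["ee_rot"])@np.linalg.inv(Tg)@Td
def loc(M,P): P=np.atleast_2d(P);return P@M[:3,:3].T+M[:3,3]
def box(x,y,l,w,z): return rect(x,y,0,l,w,z)
def enh(im,name,extra=None):
    g=cv2.cvtColor(im[130:420,220:430],cv2.COLOR_RGB2GRAY).astype(float)
    lo,hi=np.percentile(g[80:,60:150],[40,95]) if extra is None else extra
    g=np.clip((g-lo)*255/(hi-lo),0,255).astype(np.uint8)
    return g
E
python3 - <<'E'
from h import *
s=ctrl.sense();c=viewer.calibration("wrist");im=viewer.capture("wrist");np.save("w10.npy",im)
M=dishnow(s);print(M.round(2))
G=(0,255,0);R=(0,0,255);B=(255,0,0)
P=[(loc(M,box(0,0,142,52,4)),R,True),(loc(M,box(0,0,150,60,35)),G,True)]
for k in range(3): P.append((loc(M,box(66-10*k,0,10,38,13)),B,True))
P.append((loc(M,box(0,0,60,12,60)),G,True))
overlay(im,c,P,200,80,440,420,1.75,"w10o.png")
E
```

```text
[[-5.0000e-02 -1.0000e+00 -4.0000e-02  5.7752e+02]
 [ 7.8000e-01 -7.0000e-02  6.2000e-01  2.8850e+01]
 [-6.2000e-01  0.0000e+00  7.8000e-01  1.8422e+02]
 [ 0.0000e+00  0.0000e+00  0.0000e+00  1.0000e+00]]
```

View pics/w10o.png

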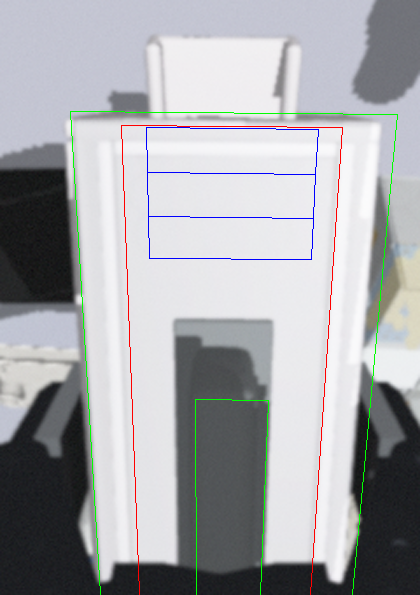

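Run:
```python
from h import *
ims=np.mean([viewer.capture("wrist").astype(float) for _ in range(8)],0)
np.save("w11.npy",ims)
g=ims[130:400,235:420].mean(2)
print(np.percentile(g[20:100,40:150],[1,5,25,50,75,95,99]).round(1))
m=np.median(g[20:100,40:150])
b=np.clip((g-m)*12+128,0,255).astype(np.uint8)
cv2.imwrite("pics/w11.png",cv2.resize(b,None,fx=2.2,fy=2.2,interpolation=cv2.INTER_CUBIC))
```

```text
[223.3 229.8 231.9 233.9 236.  244.3 247.6]
```

View pics/w11.png

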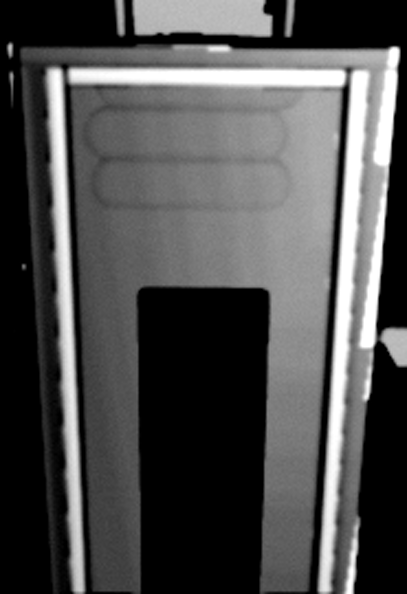

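Emit:
{"method": "drive_tool", "body": {
  "rows": [
    [[0, 0, 0, 0.03, 0.002, 0], [0, 0, 0, 0.09, 0.006, 0], [0, 0, 0, 0.15, 0.01, 0], [0, 0, 0, 0.21, 0.014, 0], [0, 0, 0, 0.27, 0.018, 0], [0, 0, 0, 0.33, 0.022, 0], [0, 0, 0, 0.38, 0.025, 0], [0, 0, 0, 0.41, 0.027, 0], [0, 0, 0, 0.425, 0.028, 0], [0, 0, 0, 0.425, 0.028, 0]]
  ]
}}

```text
time_s: 15.25
eef_pos: [570.7, 140.1, 323.3]
ee_rot: [-0.008, 0.68, 0.733, -0.0]
force: [-0.4, 0.1, -2.9]
grip_width: 0.689
```

Run:
```python
from h import *
s=ctrl.sense();print(s["eef_pos"],s["ee_rot"],s["joints"].round(2),s["time_s"])
M=dishnow(s);print(M.round(3))
q=s["ee_rot"];R=T([0,0,0],q)[:3,:3];z=R[:,2];print("toolz",z)
```

```text
[570.73529585 140.12897694 323.2517558 ] [-7.98299477e-03  6.79825485e-01  7.33330468e-01 -8.08130600e-05] [ 0.04  0.52  1.41  0.01  1.22 -0.04] 15.25
[[-6.80000e-02 -9.98000e-01  3.00000e-03  5.70218e+02]
 [ 9.98000e-01 -6.80000e-02  0.00000e+00  1.38685e+02]
 [-0.00000e+00  3.00000e-03  1.00000e+00  1.44953e+02]
 [ 0.00000e+00  0.00000e+00  0.00000e+00  1.00000e+00]]
toolz [-0.01181822  0.01073556 -0.99987253]
```

Emit:
{"method": "drive_tool", "body": {
  "rows": [
    [[-0.01, -0.03, 0, 0, 0, -0.01], [-0.03, -0.1, 0, 0, 0, -0.035], [-0.07, -0.2, 0, 0, 0, -0.07], [-0.11, -0.33, 0, 0, 0, -0.12], [-0.16, -0.47, 0, 0, 0, -0.17], [-0.2, -0.6, 0, 0, 0, -0.22], [-0.24, -0.73, 0, 0, 0, -0.26], [-0.28, -0.85, 0, 0, 0, -0.3], [-0.31, -0.95, 0, 0, 0, -0.33], [-0.32, -0.98, 0, 0, 0, -0.34]]
  ]
}}

```text
time_s: 16.5
eef_pos: [538.5, 41.4, 323.4]
ee_rot: [-0.008, 0.85, 0.527, 0.002]
force: [0.5, 0.1, -3.1]
grip_width: 0.693
```

Emit:
{"method": "drive_tool", "body": {
  "rows": [
    [[-0.01, -0.03, 0, 0, 0, -0.01], [-0.03, -0.1, 0, 0, 0, -0.035], [-0.07, -0.2, 0, 0, 0, -0.07], [-0.11, -0.33, 0, 0, 0, -0.12], [-0.16, -0.47, 0, 0, 0, -0.17], [-0.2, -0.6, 0, 0, 0, -0.22], [-0.24, -0.73, 0, 0, 0, -0.26], [-0.28, -0.85, 0, 0, 0, -0.3], [-0.31, -0.95, 0, 0, 0, -0.33], [-0.32, -0.98, 0, 0, 0, -0.34]]
  ]
}}

```text
time_s: 17.75
eef_pos: [506.4, -57.2, 323.4]
ee_rot: [-0.007, 0.959, 0.283, 0.004]
force: [0.5, 0.3, -3.7]
grip_width: 0.691
```

Remaining: (-32, -97.3), yaw −0.30.

Emit:
{"method": "drive_tool", "body": {
  "rows": [
    [[-0.01, -0.03, 0, 0, 0, -0.01], [-0.03, -0.1, 0, 0, 0, -0.035], [-0.07, -0.2, 0, 0, 0, -0.07], [-0.11, -0.33, 0, 0, 0, -0.12], [-0.16, -0.47, 0, 0, 0, -0.16], [-0.2, -0.6, 0, 0, 0, -0.2], [-0.24, -0.73, 0, 0, 0, -0.24], [-0.28, -0.85, 0, 0, 0, -0.27], [-0.31, -0.95, 0, 0, 0, -0.29], [-0.32, -0.97, 0, 0, 0, -0.3]]
  ]
}}

```text
time_s: 19.0
eef_pos: [474.2, -154.8, 323.4]
ee_rot: [-0.006, 0.999, 0.05, 0.006]
force: [-0.0, -0.1, -3.9]
grip_width: 0.689
```

Run:
```python
from h import *
s=ctrl.sense();M=dishnow(s);print(s["eef_pos"],s["ee_rot"],M.round(3))
print(s["joints"].round(2))
c=viewer.calibration("wrist");im=viewer.capture("wrist");m=(472.9,-154.3,-3.041)
overlay(im,c,[(rect(*m,200,150,3),(0,255,0),True)],0,0,640,480,1.2,"w12.png")
im=viewer.capture("side");overlay(im,viewer.calibration("side"),[(rect(*m,200,150,3),(0,255,0),True)],250,100,480,310,3,"s12.png")
im=viewer.capture("scene");crop(im,200,100,600,400,2,"c12.png")
```

```text
[ 474.21732597 -154.79721663  323.38786136] [-0.00570984  0.99869453  0.05045453  0.00556575] [[ 9.96000e-01 -9.30000e-02  0.00000e+00  4.72780e+02]
 [ 9.30000e-02  9.96000e-01 -3.00000e-03 -1.54338e+02]
 [ 0.00000e+00  3.00000e-03  1.00000e+00  1.45089e+02]
 [ 0.00000e+00  0.00000e+00  0.00000e+00  1.00000e+00]]
[-0.55  0.34  1.69  0.02  1.11  0.91]
```

View pics/w12.png

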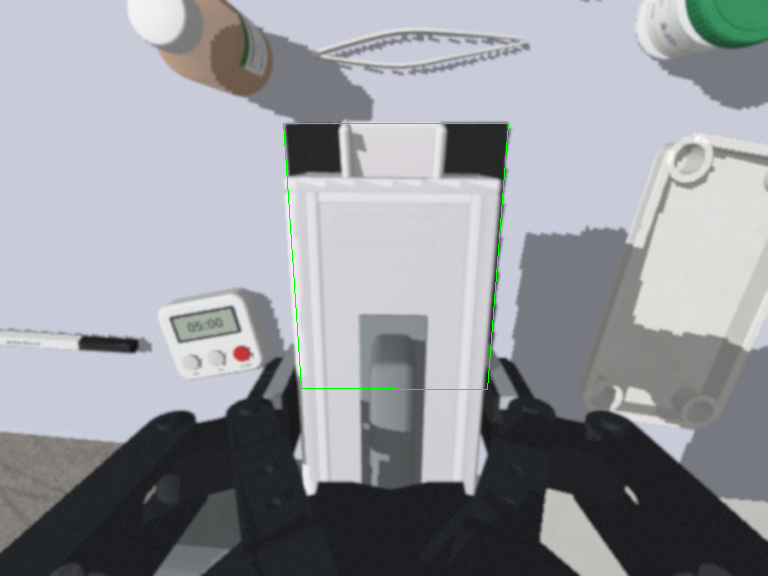

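View pics/s12.png

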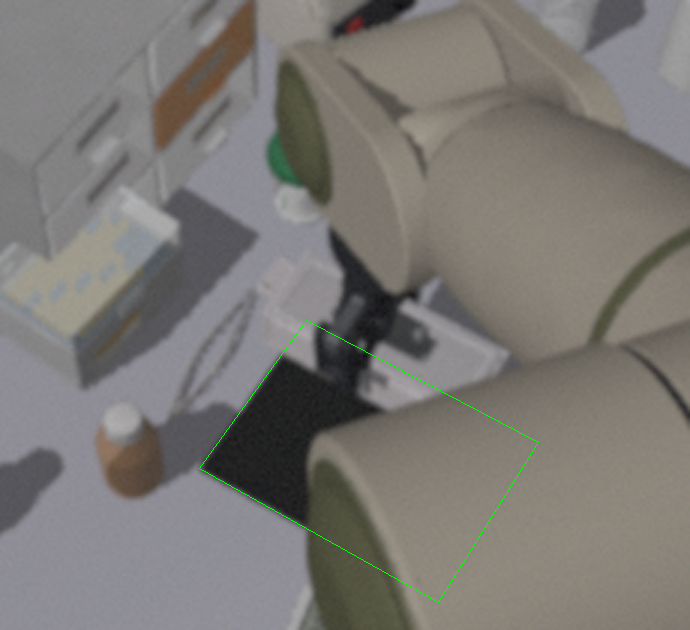

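View pics/c12.png

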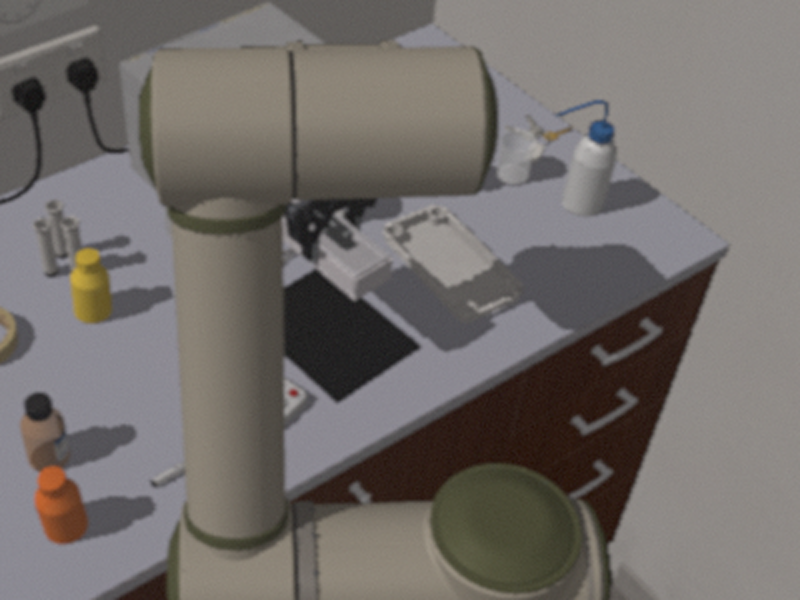

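Emit:
{"method": "drive_tool", "body": {
  "rows": [
    [[0, 0, -0.05, 0, 0, 0], [0, 0, -0.17, 0, 0, 0], [0, 0, -0.33, 0, 0, 0], [0, 0, -0.5, 0, 0, 0], [0, 0, -0.67, 0, 0, 0], [0, 0, -0.83, 0, 0, 0], [0, 0, -0.95, 0, 0, 0], [0, 0, -1, 0, 0, 0]]
  ]
}}

```text
time_s: 20.15
eef_pos: [474.3, -153.9, 222.5]
ee_rot: [-0.006, 0.999, 0.052, 0.005]
force: [-0.5, -0.6, -2.9]
grip_width: 0.691
```

Emit:
{"method": "drive_tool", "body": {
  "rows": [
    [[0, 0, -0.05, 0, 0, 0], [0, 0, -0.15, 0, 0, 0], [0, 0, -0.25, 0, 0, 0], [0, 0, -0.33, 0, 0, 0], [0, 0, -0.36, 0, 0, 0], [0, 0, -0.37, 0, 0, 0]]
  ]
}}

```text
time_s: 20.9
eef_pos: [474.4, -153.9, 185.4]
ee_rot: [-0.006, 0.999, 0.052, 0.005]
force: [0.6, -0.4, -3.5]
grip_width: 0.692
```

Emit:
{"method": "drive_tool", "body": {
  "rows": [
    [[0, 0, -0.015, 0, 0, 0], [0, 0, -0.025, 0, 0, 0], [0, 0, -0.03, 0, 0, 0], [0, 0, -0.03, 0, 0, 0]]
  ]
}}

```text
time_s: 21.4
eef_pos: [474.4, -153.9, 182.4]
ee_rot: [-0.006, 0.999, 0.052, 0.005]
force: [-0.8, 0.6, -3.8]
grip_width: 0.692
```

Emit:
{"method": "drive_tool", "body": {
  "rows": [
    [[0, 0, -0.01, 0, 0, 0], [0, 0, -0.01, 0, 0, 0]]
  ]
}}

```text
time_s: 21.65
eef_pos: [474.4, -153.9, 182.3]
ee_rot: [-0.006, 0.999, 0.052, 0.005]
force: [-5.2, 2.6, 8.6]
grip_width: 0.691
```

Emit:
{"method": "drive_tool", "body": {
  "rows": [
    [[0, 0, 0.005, 0, 0, 0], [0, 0, 0.005, 0, 0, 0], [0, 0, 0.005, 0, 0, 0], [0, 0, 0.005, 0, 0, 0]]
  ],
  "fingers": 1
}}

```text
time_s: 22.15
eef_pos: [474.4, -153.9, 182.7]
ee_rot: [-0.006, 0.999, 0.052, 0.005]
force: [0.2, 0.9, -0.6]
grip_width: 0.999
```

Emit:
{"method": "drive_tool", "body": {
  "rows": [
    [[0, 0, 0.15, 0, 0, 0], [0, 0, 0.4, 0, 0, 0], [0, 0, 0.7, 0, 0, 0], [0, 0, 1, 0, 0, 0], [0, 0, 1, 0, 0, 0]]
  ]
}}

```text
time_s: 22.78
eef_pos: [474.7, -154.0, 285.6]
ee_rot: [-0.004, 0.999, 0.052, 0.007]
force: [2.0, -0.2, -0.0]
grip_width: 1.0
```

Run:
```python
from h import *
s=ctrl.sense();print(s["eef_pos"],s["ee_rot"])
c=viewer.calibration("wrist");im=np.mean([viewer.capture("wrist").astype(float) for _ in range(4)],0).astype(np.uint8);m=(472.9,-154.3,-3.041)
np.save("w13.npy",im)
G=(0,255,0);R=(0,0,255)
d=(472.8,-154,0.095)
overlay(im,c,[(rect(*m,200,150,3),R,True),(rect(*d,150,60,38),G,True),(rect(*d,60,12,63),G,True)],0,0,640,480,1.2,"w13.png")
```

```text
[ 474.68703559 -154.04811126  285.55289698] [-0.00446253  0.99862488  0.05171962  0.00731541]
```

View pics/w13.png

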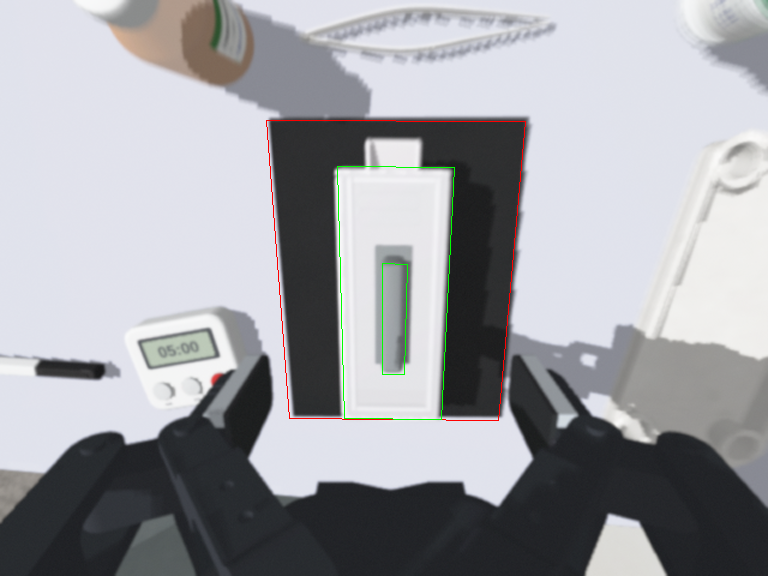

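Emit:
{"method": "drive_tool", "body": {
  "rows": [
    [[-0.01, 0, -0.1, 0, 0, 0], [-0.01, 0, -0.25, 0, 0, 0], [-0.01, 0, -0.38, 0, 0, 0], [-0.01, 0, -0.45, 0, 0, 0], [-0.01, 0, -0.45, 0, 0, 0]]
  ],
  "fingers": -0.3,
  "force": 25
}}

```text
time_s: 23.6
eef_pos: [473.2, -153.8, 236.6]
ee_rot: [-0.007, 0.999, 0.052, 0.004]
force: [-0.2, 0.2, 0.2]
grip_width: 0.352
```

Run:
```python
from h import *
s=ctrl.sense();print(s["eef_pos"],s["ee_rot"],s["grip_width"],s["force"])
im=viewer.capture("wrist");crop(im,0,0,640,480,1.2,"w14.png")
im=viewer.capture("side");crop(im,250,100,480,310,3,"s14.png")
im=viewer.capture("scene");crop(im,300,150,460,300,5,"c14.png")
```

```text
[ 473.1710051  -153.81657599  236.62398061] [-0.0066261   0.99863584  0.05162442  0.00417941] 0.35190161256594843 [-0.20562195  0.22296045  0.17769559]
```

View pics/w14.png

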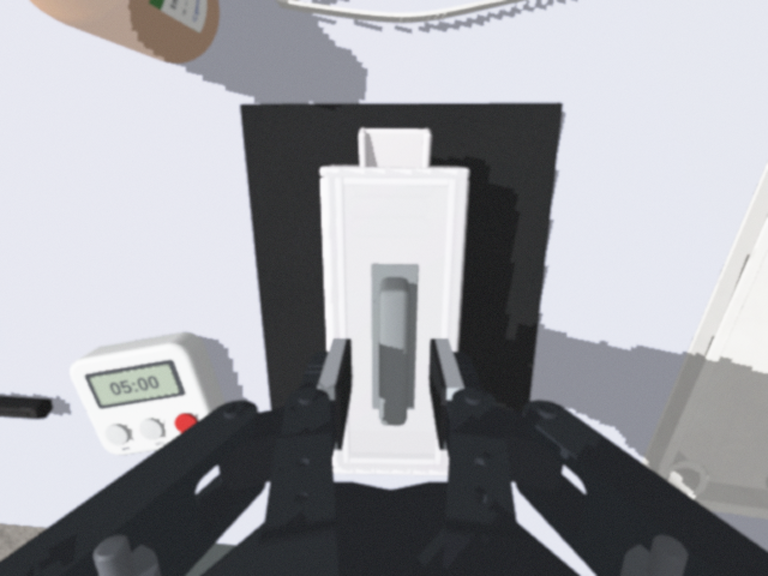

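View pics/s14.png

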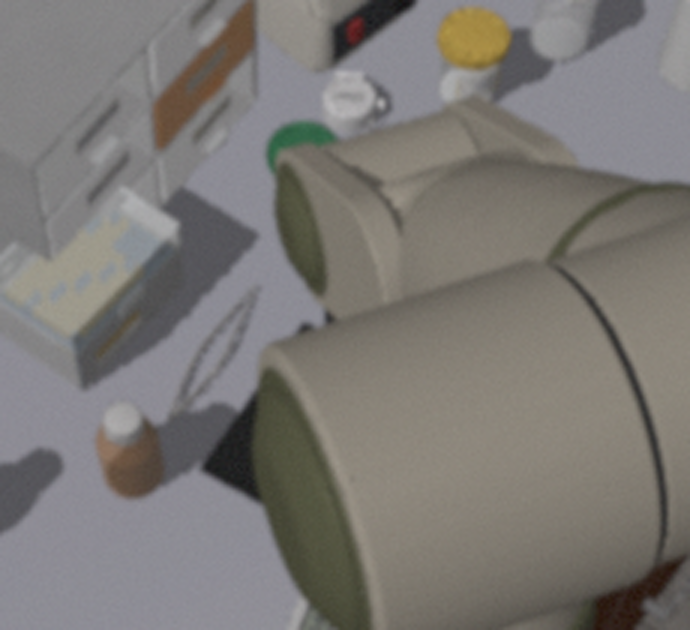

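View pics/c14.png

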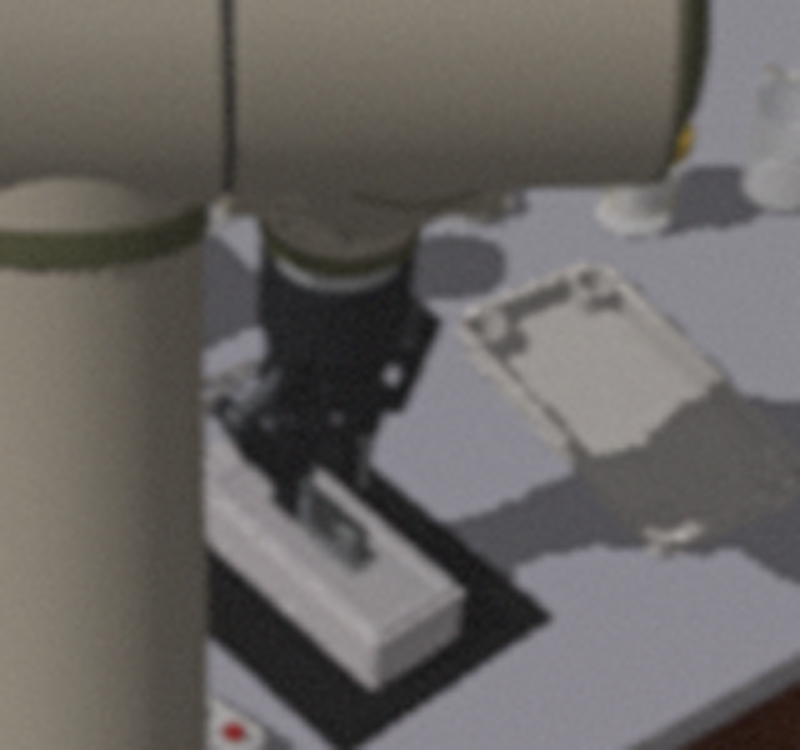

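Emit:
{"method": "drive_tool", "body": {
  "rows": [
    [[0, 0, -0.06, 0, 0, 0], [0, 0, -0.13, 0, 0, 0], [0, 0, -0.18, 0, 0, 0], [0, 0, -0.18, 0, 0, 0]]
  ]
}}

```text
time_s: 24.25
eef_pos: [473.2, -153.8, 219.1]
ee_rot: [-0.006, 0.999, 0.052, 0.005]
force: [-0.0, 0.2, 0.4]
grip_width: 0.35
```

Emit:
{"method": "drive_tool", "body": {
  "rows": [
    [[0, 0, 0, 0, 0, 0], [0, 0, 0, 0, 0, 0], [0, 0, 0, 0, 0, 0], [0, 0, 0, 0, 0, 0], [0, 0, 0, 0, 0, 0]]
  ],
  "fingers": -1,
  "force": 30
}}

```text
time_s: 24.88
eef_pos: [473.3, -153.9, 219.3]
ee_rot: [-0.006, 0.999, 0.052, 0.005]
force: [-1.3, 0.4, 6.7]
grip_width: 0.124
```

Run:
```python
from h import *
s=ctrl.sense();print(s["eef_pos"],s["ee_rot"],s["grip_width"],s["force"])
im=viewer.capture("wrist");crop(im,0,0,640,480,1.2,"w15.png")
```

```text
[ 473.29955553 -153.88730354  219.29477033] [-0.00621205  0.99863479  0.05164968  0.00471929] 0.12380369120049671 [-1.27269197  0.36095957  6.68723777]
```

View pics/w15.png

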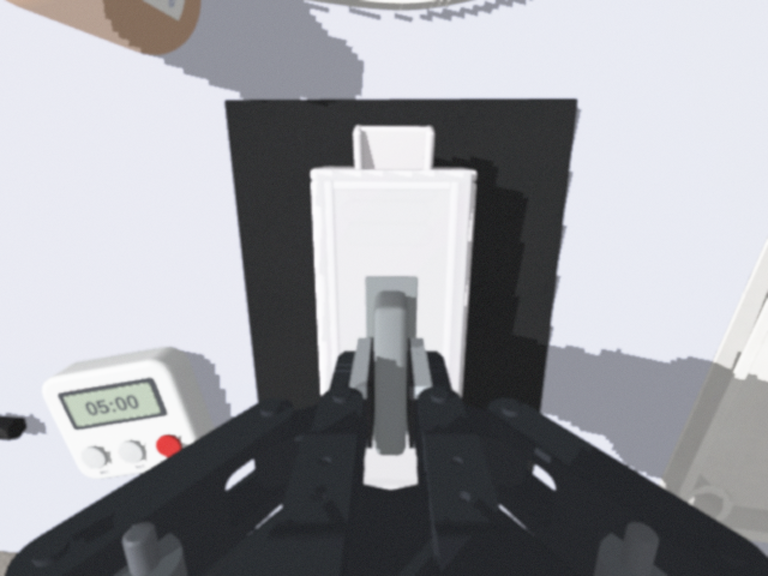

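Emit:
{"method": "drive_tool", "body": {
  "rows": [
    [[0, 0, 0.03, 0, 0, 0], [0, 0, 0.08, 0, 0, 0], [0, 0, 0.15, 0, 0, 0], [0, 0, 0.3, 0, 0, 0], [0, 0, 0.5, 0, 0, 0], [0, 0, 0.7, 0, 0, 0], [0, 0, 0.8, 0, 0, 0], [0, 0, 0.8, 0, 0, 0]]
  ]
}}

```text
time_s: 25.92
eef_pos: [473.3, -153.9, 299.9]
ee_rot: [-0.006, 0.999, 0.052, 0.005]
force: [0.8, -0.2, -0.1]
grip_width: 0.13
```

Run:
```python
from h import *
s=ctrl.sense();print(s["eef_pos"],s["ee_rot"],s["grip_width"],s["force"])
im=viewer.capture("wrist");crop(im,0,0,640,480,1.2,"w16.png")
im=viewer.capture("scene");crop(im,300,150,460,300,5,"c16.png")
```

```text
[ 473.31579066 -153.86501944  299.92424444] [-0.00586411  0.99863286  0.05167655  0.00525005] 0.1303878618409997 [ 0.8335386  -0.21810453 -0.09754238]
```

View pics/w16.png

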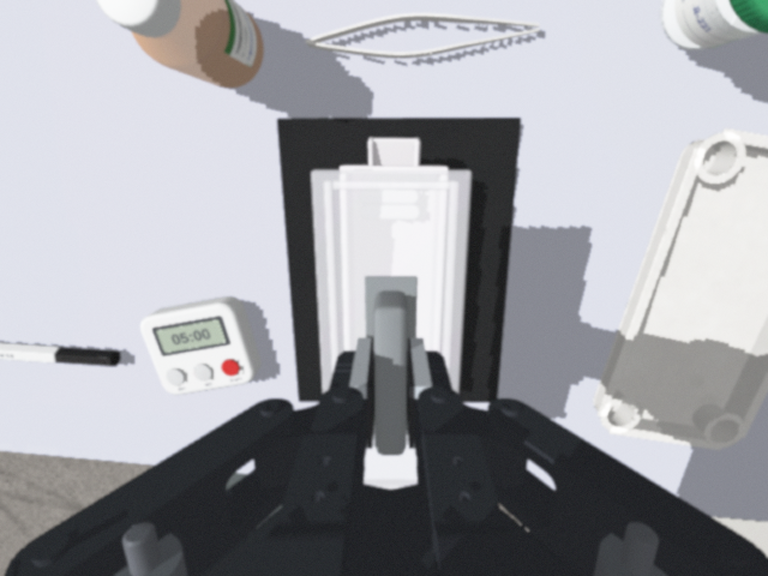

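View pics/c16.png

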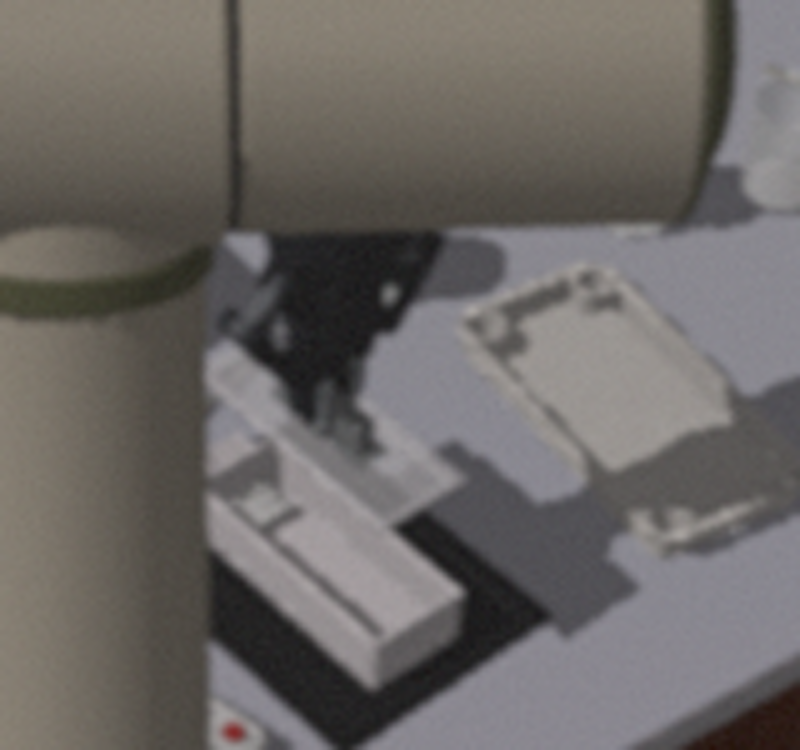

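Emit:
{"method": "drive_tool", "body": {
  "rows": [
    [[0, -0.05, 0, 0, 0, -0.01], [0, -0.2, 0, 0, 0, -0.03], [0, -0.4, 0, 0, 0, -0.06], [0, -0.6, 0, 0, 0, -0.08], [0, -0.8, 0, 0, 0, -0.1], [0, -0.95, 0, 0, 0, -0.105], [0, -1, 0, 0, 0, -0.105], [0, -1, 0, 0, 0, -0.105]]
  ]
}}

```text
time_s: 27.02
eef_pos: [473.1, -253.9, 298.7]
ee_rot: [-0.006, 0.999, -0.031, 0.005]
force: [0.2, 0.5, -0.3]
grip_width: 0.128
```

Run:
```python
from h import *
s=ctrl.sense();print(s["eef_pos"],s["ee_rot"],s["grip_width"],s["force"])
c=viewer.calibration("wrist");im=viewer.capture("wrist");np.save("w17.npy",im);import pickle;pickle.dump(c,open("w17.pkl","wb"))
t=(475.9,-365.4,3.081)
crop(im,0,0,640,480,1.2,"w17r.png")
overlay(im,c,[(rect(*t,210,110,19),(0,255,0),True),(rect(*t,196,96,2),(0,0,255),True)],0,0,640,480,1.2,"w17.png")
im=viewer.capture("side");crop(im,250,100,480,310,3,"s17.png")
```

```text
[ 473.14027607 -253.86575976  298.74086048] [-0.00623345  0.99949373 -0.03082823  0.00480096] 0.12772101677638797 [ 0.2349128   0.51743846 -0.2589736 ]
```

View pics/w17.png

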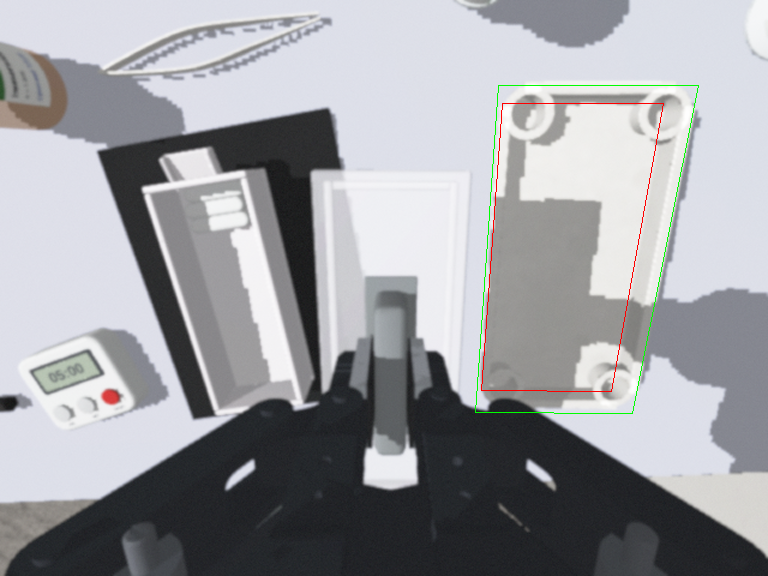

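View pics/s17.png

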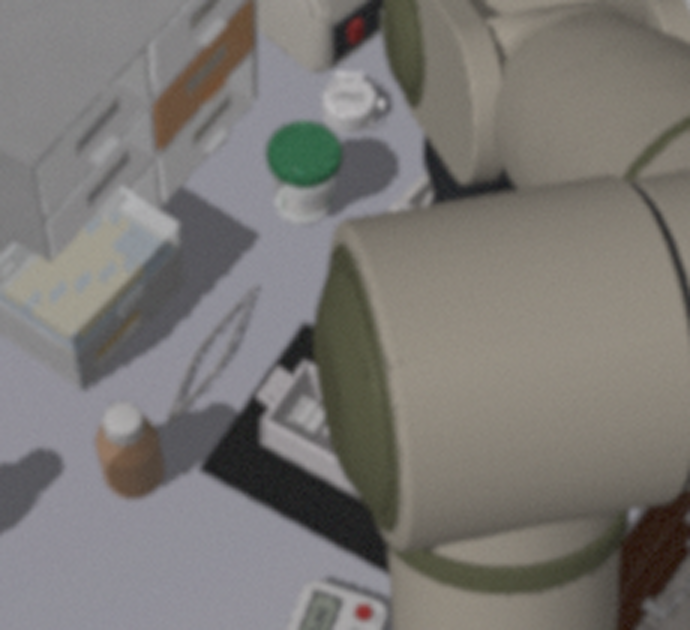

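Emit:
{"method": "drive_tool", "body": {
  "rows": [
    [[0, -0.05, 0, 0, 0, 0], [0.01, -0.2, 0, 0, 0, 0], [0.02, -0.4, 0, 0, 0, 0], [0.03, -0.6, 0, 0, 0, 0], [0.035, -0.8, 0, 0, 0, 0], [0.035, -0.95, 0, 0, 0, 0], [0.035, -1, 0, 0, 0, 0], [0.035, -1, 0, 0, 0, 0]]
  ]
}}

```text
time_s: 28.12
eef_pos: [476.7, -353.4, 298.7]
ee_rot: [-0.006, 1.0, -0.031, 0.005]
force: [0.6, 0.1, -1.3]
grip_width: 0.134
```

Emit:
{"method": "drive_tool", "body": {
  "rows": [
    [[0, -0.06, -0.05, 0, 0, 0], [0, -0.12, -0.15, 0, 0, 0], [0, -0.12, -0.3, 0, 0, 0], [0, -0.12, -0.45, 0, 0, 0], [0, -0.12, -0.55, 0, 0, 0], [0, -0.12, -0.6, 0, 0, 0], [0, -0.12, -0.6, 0, 0, 0]]
  ]
}}

```text
time_s: 29.0
eef_pos: [476.7, -365.5, 238.5]
ee_rot: [-0.006, 1.0, -0.031, 0.005]
force: [-0.2, 0.1, -0.9]
grip_width: 0.135
```

Run:
```python
from h import *
s=ctrl.sense();print(s["eef_pos"],s["ee_rot"],s["grip_width"],s["force"])
c=viewer.calibration("wrist");im=viewer.capture("wrist")
t=(475.9,-365.4,3.081)
overlay(im,c,[(rect(*t,210,110,19),(0,255,0),True),(rect(*t,196,96,2),(0,0,255),True)],0,0,640,480,1.2,"w18.png")
```

```text
[ 476.69189404 -365.45017982  238.53419322] [-0.0064455   0.9995003  -0.03059524  0.00463996] 0.1347504296347745 [-0.20693744  0.1101633  -0.94320197]
```

View pics/w18.png

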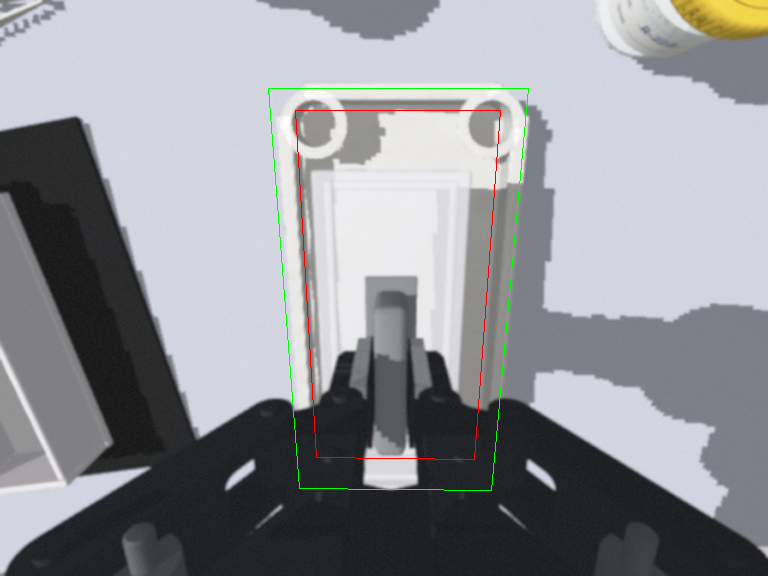

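Run:
```python
from h import *
c=viewer.calibration("wrist")
f=lambda u,v,z:p2w(c,u/1.2-.4,v/1.2-.4,z).round(1)[:2]
for z in (2,10,19):
    print(z,"bossL",f(317,125,z),f(347,125,z),f(317,158,z),"bossR",f(492,124,z),f(460,124,z),f(492,158,z))
import pickle
c=pickle.load(open("w17.pkl","rb"))
for z in (2,10,19):
    print(z,"w17 farL",f(528,114,z),"farR",f(663,114,z),"nearR",f(612,385,z),"nearL",f(505,385,z))
```

```text
2 bossL [ 569.6 -333.4] [ 568.8 -347.6] [ 554.7 -331.7] bossR [ 565. -416.] [ 566. -401.] [ 549.6 -416.2]
10 bossL [ 569.  -334.8] [ 568.1 -348.5] [ 554.6 -333.2] bossR [ 564.6 -414.3] [ 565.4 -399.8] [ 549.8 -414.4]
19 bossL [ 568.2 -336.4] [ 567.4 -349.4] [ 554.5 -334.8] bossR [ 564.  -412.2] [ 564.9 -398.4] [ 549.9 -412.4]
2 w17 farL [ 569.3 -339.4] farR [ 564.3 -420.1] nearR [ 380.  -407.5] nearL [ 384.1 -329.4]
10 w17 farL [ 568.7 -336.9] farR [ 563.9 -415.3] nearR [ 385.1 -403. ] nearL [ 389.1 -327.3]
19 w17 farL [ 568.  -334.2] farR [ 563.4 -409.8] nearR [ 390.8 -398. ] nearL [ 394.7 -324.9]
```

View pics/w17r.png

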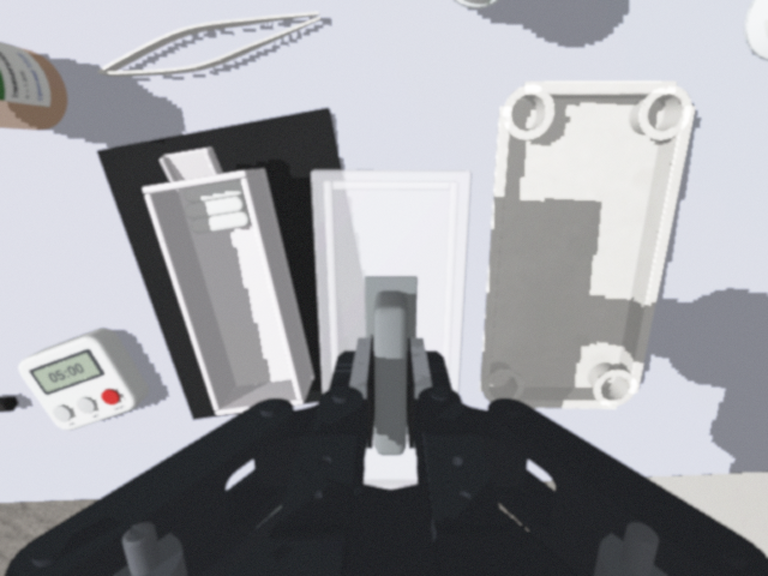

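Run:
```python
from h import *
c=viewer.calibration("wrist")
f=lambda u,v,z:p2w(c,u/1.2-.4,v/1.2-.4,z).round(1)[:2]
for z in (60.2,55):print(z,f(312,171,z),f(470,171,z))
print("handle end top",f(391,455,82))
```

```text
60.2 [ 549.8 -340.2] [ 546.6 -395.6]
55 [ 549.8 -339.2] [ 546.3 -396.5]
handle end top [ 447.  -362.2]
```

Emit:
{"method": "drive_tool", "body": {
  "rows": [
    [[0.01, -0.02, 0, 0, 0, 0], [0.02, -0.045, -0.05, 0, 0, 0], [0.02, -0.045, -0.15, 0, 0, 0], [0.02, -0.045, -0.27, 0, 0, 0], [0.02, -0.045, -0.37, 0, 0, 0], [0.02, -0.045, -0.43, 0, 0, 0], [0.02, -0.045, -0.46, 0, 0, 0], [0.02, -0.045, -0.46, 0, 0, 0]]
  ]
}}

```text
time_s: 30.05
eef_pos: [478.8, -370.0, 192.9]
ee_rot: [-0.006, 1.0, -0.031, 0.005]
force: [0.1, -1.0, -0.5]
grip_width: 0.134
```

Run:
```python
from h import *
im=viewer.capture("wrist");crop(im,0,0,640,480,1.2,"w19.png")
im=viewer.capture("scene");crop(im,340,140,500,290,5,"c19.png")
```

```text
(no output)
```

View pics/w19.png

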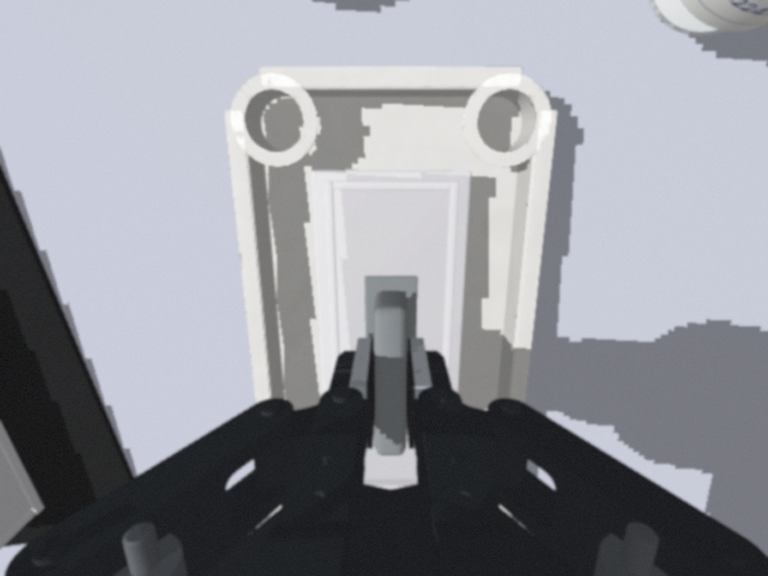

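View pics/c19.png

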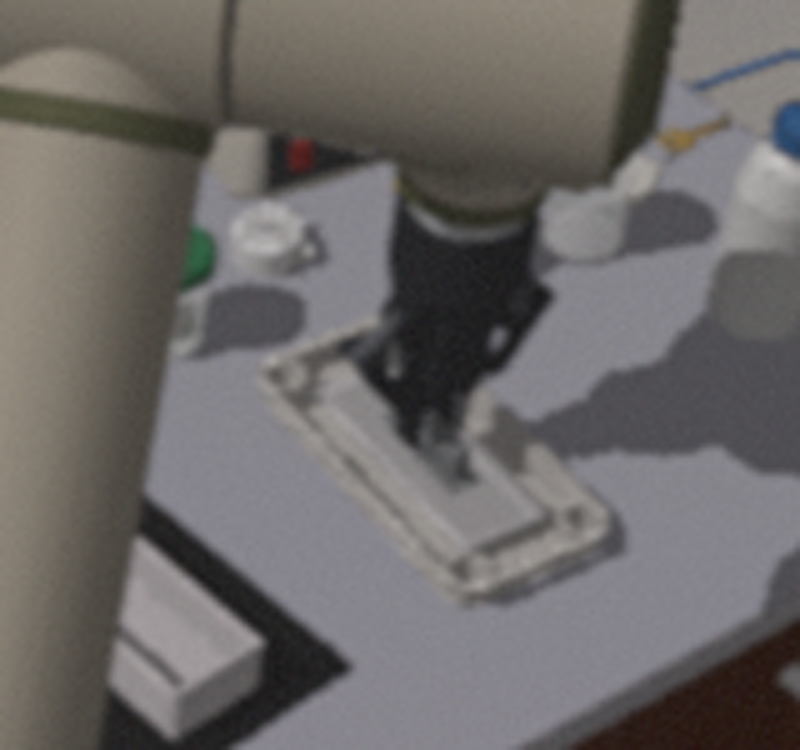

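Emit:
{"method": "drive_tool", "body": {
  "rows": [
    [[0, 0, -0.015, 0, 0, 0], [0, 0, -0.03, 0, 0, 0], [0, 0, -0.04, 0, 0, 0], [0, 0, -0.042, 0, 0, 0], [0, 0, -0.042, 0, 0, 0]]
  ]
}}

```text
time_s: 30.78
eef_pos: [478.8, -370.1, 189.1]
ee_rot: [-0.006, 1.0, -0.031, 0.005]
force: [0.8, -0.3, -0.8]
grip_width: 0.134
```

Emit:
{"method": "drive_tool", "body": {
  "rows": [
    [[0, 0, -0.008, 0, 0, 0], [0, 0, -0.012, 0, 0, 0], [0, 0, -0.012, 0, 0, 0]]
  ]
}}

```text
time_s: 31.15
eef_pos: [478.8, -370.1, 188.0]
ee_rot: [-0.006, 1.0, -0.031, 0.005]
force: [-0.9, 1.1, 1.8]
grip_width: 0.131
```

Emit:
{"method": "drive_tool", "body": {
  "rows": [
    [[0, 0, 0, 0, 0, 0], [0, 0, 0, 0, 0, 0], [0, 0, 0, 0, 0, 0], [0, 0, 0.05, 0, 0, 0], [0, 0, 0.2, 0, 0, 0], [0, 0, 0.5, 0, 0, 0], [0, 0, 0.9, 0, 0, 0], [0, 0, 1, 0, 0, 0]]
  ],
  "fingers": -0.3
}}

```text
time_s: 32.15
eef_pos: [479.0, -370.2, 291.7]
ee_rot: [-0.004, 1.0, -0.03, 0.007]
force: [-0.6, 0.7, 0.0]
grip_width: 0.349
```

Run:
```python
from h import *
im=viewer.capture("wrist");crop(im,0,0,640,480,1.2,"w20.png")
im=viewer.capture("scene");crop(im,340,140,500,290,5,"c20.png")
```

```text
(no output)
```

View pics/w20.png

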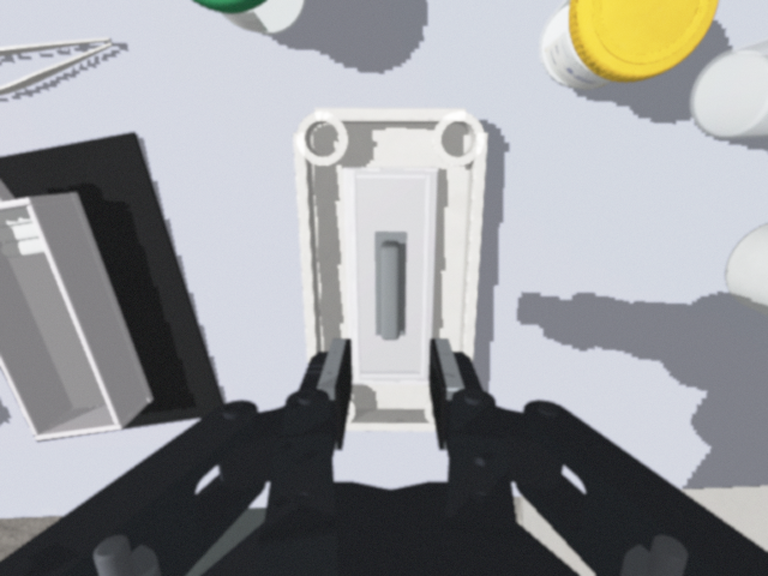

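View pics/c20.png

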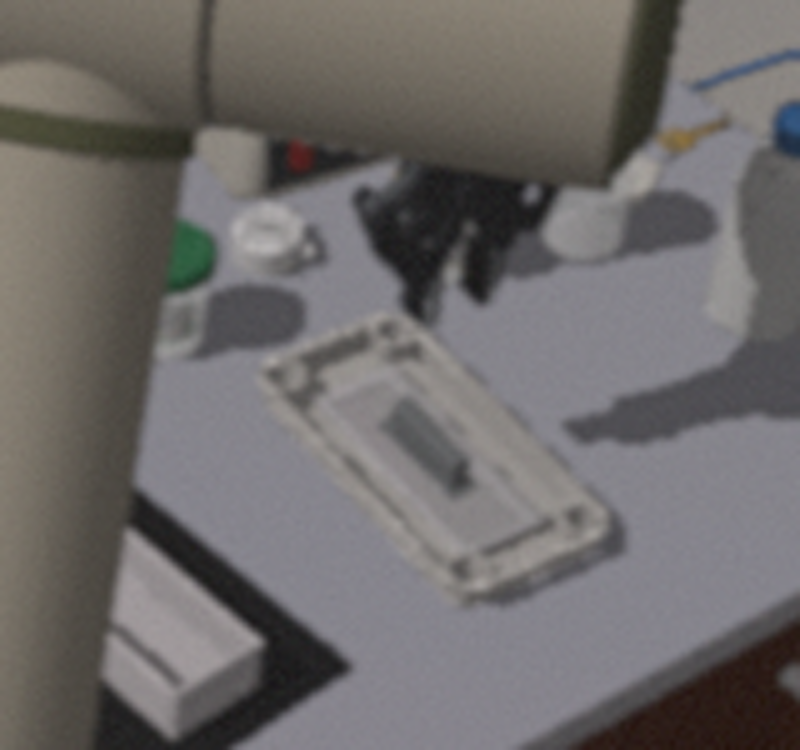

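Emit:
{"method": "drive_tool", "body": {
  "rows": [
    [[-0.1, 0.2, 0.2, 0, 0, 0], [-0.3, 0.6, 0.4, 0, 0, 0], [-0.6, 1, 0.5, 0, 0, 0], [-0.6, 1, 0.5, 0, 0, 0]]
  ]
}}

```text
time_s: 32.75
eef_pos: [417.7, -268.0, 339.2]
ee_rot: [-0.006, 1.0, -0.03, 0.005]
force: [0.6, -0.8, 0.1]
grip_width: 0.353
```

Emit:
{"method": "drive_tool", "body": {
  "rows": [
    [[0, 0.3, 0, 0, 0, 0], [0, 0.7, 0, 0, 0, 0], [0, 1, 0, 0, 0, 0], [0, 1, 0, 0, 0, 0]]
  ]
}}

```text
time_s: 33.25
eef_pos: [418.0, -167.1, 338.6]
ee_rot: [-0.006, 1.0, -0.029, 0.005]
force: [0.1, 0.0, 0.4]
grip_width: 0.35
```

Run:
```python
from h import *
c=viewer.calibration("wrist");im=viewer.capture("wrist");m=(472.9,-154.3,-3.041);d=(472.8,-154,0.095)
crop(im,0,0,640,480,1.2,"w21.png")
overlay(im,c,[(rect(*m,200,150,3),(0,0,255),True),(rect(*d,150,60,38),(0,255,0),True),(rect(*d,1,60,7),(255,0,0),True)],150,100,480,400,2.3,"w21o.png")
im=viewer.capture("side");crop(im,0,0,640,480,1.2,"s21.png")
```

```text
(no output)
```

View pics/w21.png

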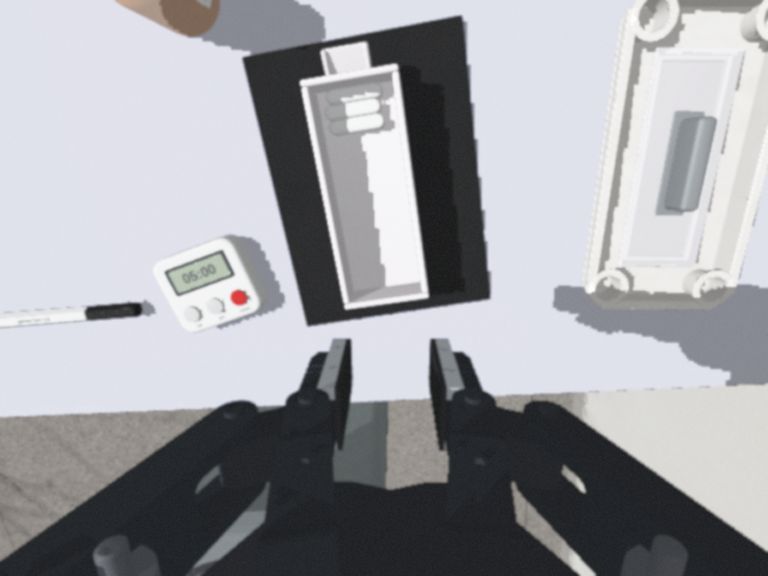

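View pics/w21o.png

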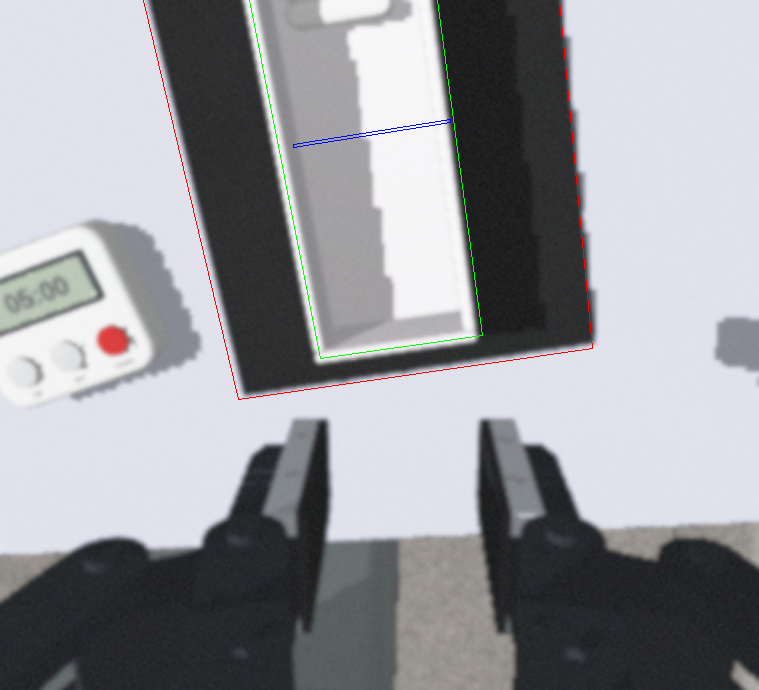

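View pics/s21.png

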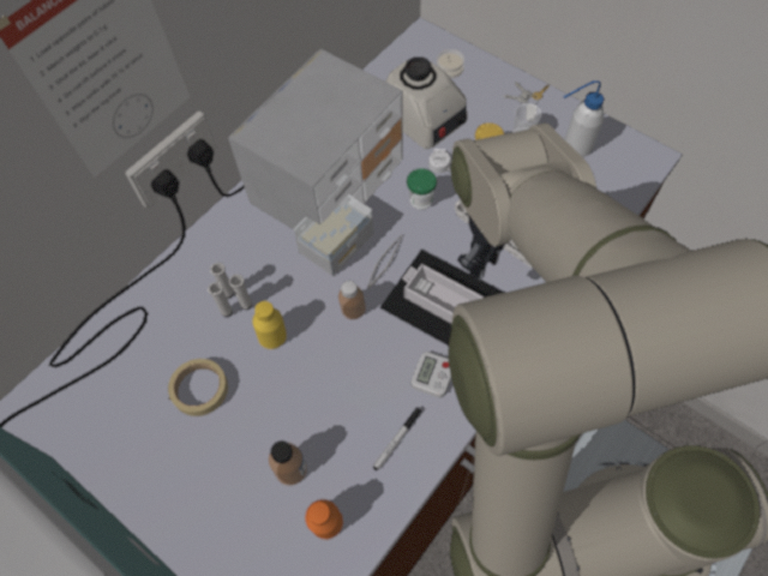

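```bash
python3 -c "
from rig import ctrl
print(ctrl.finish_job())"
```

```text
the job is handed in; nothing more can be done
None
```

The job is done and handed in at about 33 s of the 72 s allowed.

- **Bottle:** I moved the tall brown bottle from the dish's +y side to about (497, 250) mm and left it standing.
- **Tipping:** I gripped the lidded dish across its width, lifted it clear, and tipped it lip-down, reaching about 38 degrees. I held it above 30 degrees for more than a second.
- **Bars, before putting down:** Seen through the lid, all three bars lay stacked at the lip end.
- **Dish on the mat:** I levelled the dish, turned it along the mat and put it down with the lid on. It is within about 2 mm of the mat's centre.
- **Lid:** I lifted it off by its handle and laid it in the tray, along the tray's length.

**Last checks:** The final wrist and side pictures show the three bars together at the lip end of the open dish on the mat and the lid flat in the tray. Both bottles are upright, the bystanders in view look undisturbed, and the gripper is clear of everything.

**Disagreements along the way:**
- At close range the wrist camera's overlay of the dish came out about 6% too large.
- My first estimate of the tray's centre was about 4 mm off. I corrected it from the tray's corner bosses before putting the lid down.

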